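Change over the tubes on a tilting tube rocker

TASK

Change over the tubes on the rocker. First turn its tilt dial until the pointer is on the red zero mark, so that the platform is level; then swing the keeper bar open and lay the finished red-capped tube in the blue tray. Lay every blue-capped tube on the mat in a channel of its own on the rocker, down on the platform with either end to the left, and swing the keeper bar shut over them until it clicks home in its catch; leave the dial at zero and do not knock over or push away the brown bottle, the small vial and the Petri dish.

Things in the scene. Friction and masses are not known exactly. Their poses are not given: they have to be found in the camera images.
- rocker: Tube rocker, fixed. Origin on the mat under the platform's middle; own x away from the robot, y left (yaw varies). White housing x -140..140, y -165..75 mm, 42 mm high; control deck at -y. Above it an aluminium platform x -132..140, y -68..68 mm, upper face 72 mm above the mat when level, with three channels along own y, 60 mm apart; its catch block at the far end stands 124 mm above the mat.
- dial (a joint): Tilt dial, rad: 0 when its white pointer is on the long red mark at the far (+x) side of the scale, positive turned counter-clockwise seen from above, range -1.6 to 1.6. Stays where left (friction 0.08 N m). The platform tilts about the rocker's x axis by 0.05 rad for each radian of it.
- dial_grip (a point): On the dial's upright axis, 70 mm above the mat, 7 mm below the top of its grip, 54 mm to the right of the platform's edge. The grip is a bar 44 mm long, 12 mm thick, 22 mm high (55 to 77 mm above the mat) on a round skirt of radius 24 mm, whose top the fingertips should clear; it lies along this point's x axis, where the pointer points (far side at zero). Pinch across the 12 mm.
- keeper (a joint): Keeper bar, rad: 0 shut (across all channels at their middle, end in the catch), growing as the free end swings level, counter-clockwise from above, to the left; at most 1.9. Stays where left. A sprung plunger keeps it shut: crest at 0.033 rad, 5 to 10 N sideways at the handle take it over, shut or open, and it snaps home to 0. Shut, it is 3 mm above the tubes; from 1.4 rad all channels are free.
- keeper_handle (a point): Middle of the bar's red upright handle, 138 mm above the mat: a round post 16 mm in diameter, 36 mm tall (119 to 155 mm above the mat), 190 mm from the hinge axis. The bar is 14 mm wide, its underside 108 mm and its upper side 119 mm above the mat (3 degrees of tilt shift these a little).
- keeper_hinge (a point): On the keeper bar's upright hinge axis, level with keeper_handle, at the end of the platform nearest the robot: 116 mm before its middle, 56 mm before the front channel's middle line. The pillar is 18 mm in diameter and reaches 125 mm above the mat.
- channel_1 (a point): Middle of the front channel's floor, on the platform's upper face; axes as the rocker's, the channel runs along y. Rubber combs at y = -40 and +40 mm (12 mm thick, round-topped teeth 14 mm high) leave it 38 mm wide; rims 12 mm high, 124 mm apart, close its ends. Between the combs the platform is bare: fingers can go down beside a tube's middle.
- channel_2 (a point): The same for the middle channel. The red-capped tube lies here at the start.
- channel_3 (a point): The same for the back channel.
- tray: Fixed blue plastic tray 100 (x) x 160 (y) x 22 mm high, walls and floor 4 mm. Origin in the middle of its underside; its long side along its y.
- red_tube: Finished tube: white 50 ml screw-cap tube with a red cap, lying, 34 mm wide, 116 mm long, 33 mm high, 60 g. Origin under its middle, its length along its own y. Grasp across the width.
- blue_tube_1: Fresh tube: same kind and size with a blue cap, lying on the mat, length along its own y, origin under its middle. Two or three such tubes are there; an absent one reads None.
- blue_tube_2: As blue_tube_1.
- blue_tube_3: As blue_tube_1.
- amber_bottle: Brown bottle standing at the back, 48 mm in diameter, 98 mm high; leave it. Origin under its middle.
- blue_vial: Small vial with a blue cap standing at the right behind the dish, 26 mm in diameter, 62 mm high; leave it.
- petri_pink: Pink Petri dish, 62 mm in diameter, 15 mm high, at the right; leave it.

How it is judged (in metres and radians):
On the way, in this order (a step that is already met when the one before it is completed fails the run):
1. the tilt dial is at zero (value of joint dial between -0.07 and 0.07 rad), for 0.2 s.
2. the red-capped tube lies in the tray (z of red_tube in the frame of tray between -0.002 and 0.012 m and x of red_tube in the frame of tray between -0.045 and 0.045 m and y of red_tube in the frame of tray between -0.075 and 0.075 m and contact force between the fingers and red_tube below 0.1 N), for 0.2 s.
At the end, for the whole second after the job is handed in: the dial reads zero within 0.07 rad, the red-capped tube lies in the tray, every blue-capped tube present lies in a channel (its origin within 11 mm of the channel's point, along it within 0.15 rad), the keeper bar is shut past its plunger (under 0.018 rad), all at rest and released (all of step 1 and all of step 2 and value of joint keeper below 0.018 rad and linear speed of each of red_tube, blue_tube_1, blue_tube_2, blue_tube_3 below 0.02 m/s and (distance between blue_tube_1 and channel_1 below 0.011 m or distance between blue_tube_1 and channel_2 below 0.011 m or distance between blue_tube_1 and channel_3 below 0.011 m) and angle between the y axis of each of blue_tube_1, blue_tube_2, blue_tube_3 and the y axis of rocker, either way round below 0.15 rad and (distance between blue_tube_2 and channel_1 below 0.011 m or distance between blue_tube_2 and channel_2 below 0.011 m or distance between blue_tube_2 and channel_3 below 0.011 m) and (distance between blue_tube_3 and channel_1 below 0.011 m or distance between blue_tube_3 and channel_2 below 0.011 m or distance between blue_tube_3 and channel_3 below 0.011 m)); the robot touches nothing.
It fails at once if the brown bottle or the blue-capped vial is knocked over (angle between any of amber_bottle, blue_vial's own z axis and vertical above 0.5 rad).
It fails at once if the bottle, vial or Petri dish is pushed more than 50 mm away (distance of any of amber_bottle, blue_vial, petri_pink from where it was at the start of the episode above 0.05 m).
Of blue_tube_1, blue_tube_2, blue_tube_3 only 2 to 3 are there at a start; the rules pass over those that are not, and their reading is None.
At some moment in a run one of blue_tube_1, blue_tube_2 may be knocked a few centimetres aside while the robot is not near it.
Once in a run the grip may slacken for a moment while it holds something.
It also fails if it takes over 210 s, if anything falls off the work surface, if the arm or the gripper's body presses on something with over 40 N, if the wrist force passes 120 N, or if a joint passes its speed limit or range.

ROBOT

A 6-joint arm with a two-finger parallel gripper is mounted at the origin on a cart in front of the work surface, level with it; the furniture and walls round the work are solid. World frame = base frame: x ahead of the robot, y to its left, z up, the work surface at z = 0. Lengths are in mm, angles in rad, forces in N, time in s.
With the tool pointing down it reaches from about 350 to 775 mm from the base axis. Payload 7.3 kg.
Tool frame: the origin (TCP) lies midway between the tips of the shut fingers; the grasp point (between the pads) lies 19 mm behind it; z points along the fingers, y is the line along which they close (so a half turn about z gives the same grasp; the last joint's range is limited). The gripper opens to 92 mm and grips with 3 to 60 N. Pads are 19 mm wide; open, the fingers measure 130 mm over their backs; the gripper's body (75 mm by 190 mm) begins 47 mm behind the grasp point.
Start: joints at [-1.446, 0.342, 1.524, -0, 1.275, -0.146], TCP at [140.461, -505.881, 226.741] pointing down, gripper open.
Joint ranges: [-2.53, 2.53], [-0.77, 2.02], [0.04, 2.7], [-1, 4.14], [0.28, 2.66], [-3.11, 3.11]. Speed limits (rad/s): [2.57, 2.57, 3.14, 3.14, 3.14, 3.14].

INTERFACE

Orientations are given as [roll, pitch, yaw] about the fixed x, y, z axes, in that order (R = Rz(yaw) Ry(pitch) Rx(roll)).
In Python, from plant import bot gives the robot as it stands. The module is installed in compiled form; this text tells all that it offers.
- The arm moves only by the shell command python3 -m crank 'ROWS' [OPENING]. ROWS is JSON, a list of rows, each a list of 6 numbers: the shift along the tool's x, y, z in m, then the turn, a rotation vector about the tool's x, y, z in rad. In form: [[dx, dy, dz, wx, wy, wz], ...]. A call has 1 to 5 rows; each row shifts and turns the commanded pose from where the row before left it, along the tool's axes as they then stand; what a row does not reach is not made up. A row lasts 1/8 s, in which the tool goes at most 62.5 mm and 10.7 degrees, less where a joint would pass 70% of its speed; a pose out of reach is approached as far as the arm can. A call is refused whole if a number of a shift passes 0.0625 or a number of a turn 0.188, either way. A call with a gripper value outside its range is refused whole. OPENING is the opening in per cent of the stroke, from 0 (shut) to 100 (fully open), set as the call begins (- or left out, the last holds). The fingers move at their own pace and stop on an object; the grip force is fixed at half the most. Time passes only in rows, so rows that do not move let the fingers close. It gives the time, the measured TCP pose, the force, the opening and the grip force at its end, in the units of the state.
- bot.get_obs(): the state, without advancing time (a new reading comes with each control period).
- bot.capture(name): name is "side" or "top" or "wrist"; returns a dict with "color" (480x640x3 uint8, blue, green, red), "fov_y" (degrees; the focal length in pixels is half the picture's height over the tangent of half this angle, whatever the lens; pixels are square), "cx", "cy" (the principal point, pixels), "extrinsics" (4x4, takes a point from world to camera coordinates); the wrist camera has in their place "tool_from_camera" (4x4, takes a point from camera to tool coordinates, whose origin is the TCP and whose axes are the flange's). Camera axes: x right, y up, looking along -z (the intrinsics and any distortion apply to the point x, -y, -z); pixel columns grow to the right and rows downward; lengths in mm; the calibration is good to about 2 mm. A picture is of the moment at which its call begins: read the wrist's pose just before it. There is no depth.
- bot.close_job(): hands the job in; it is judged then, once.
The state is a dict: "time": time; "joint_positions": joint angles; "dq": joint speeds; "tau": joint torques, N m; "tool_pos": TCP position; "tcp_rot": TCP orientation; "contact_force": force on the tool from outside, world axes, zero at the start; "moment": the same for the moment, N m; "grip_width": finger opening in mm; "finger_force": force on a finger pad.
Only numpy, scipy, OpenCV 4.12 (cv2) and the standard library are available. Lean on these libraries where they do the work, as an engineer would, in place of code of your own. Each camera call takes 0.05 s, during which the arm holds its last target. There are 200 camera calls.

## Working session

There is one attempt and no reset: what is moved stays moved. The work goes in short steps, Python scripts to look and compute and a shell command to move; the robot and the scene stay as the last step left them, time stands still between calls to the robot, and variables do not carry over. Pictures are saved under pics/ and viewed, at most 17 in all, crops included, and the job is handed in when it is done.

```bash
mkdir -p pics; python3 - <<'E'
from plant import bot
import cv2,numpy as np
o=bot.get_obs();print(o)
for n in("side","top","wrist"):
    c=bot.capture(n);cv2.imwrite(f"pics/{n}0.png",c["color"])
    print(n,{k:(np.round(v,3).tolist() if k!='color' else 0) for k,v in c.items()})
E
```

```text
{'time': 0.0, 'joint_positions': array([-1.44599861e+00,  3.42730325e-01,  1.52499119e+00,  1.36078481e-05,
        1.27538760e+00, -1.45981856e-01]), 'dq': array([-0.00058725,  0.00010059,  0.00067768,  0.00115976,  0.00107775,
       -0.00115024]), 'tau': array([ 3.24854584e-03, -4.31232798e+01, -2.44221890e+01,  7.20433728e-02,
        5.57705818e-02, -1.08338377e-04]), 'tool_pos': array([ 140.41383147, -505.46828338,  226.05002409]), 'tcp_rot': array([-3.14009421e+00, -2.33464439e-04,  2.70775428e-01]), 'contact_force': array([-0.17499085, -0.1992917 , -0.58368029]), 'moment': array([-0.03989387, -0.00904992,  0.01218328]), 'finger_force': 0.0, 'grip_width': 91.56670572752644}
side {'color': 0, 'fov_y': 51.515, 'cx': 319.709, 'cy': 236.5, 'extrinsics': [[1.0, -0.03, -0.007, -559.537], [0.025, 0.652, 0.758, -80.239], [-0.018, -0.758, 0.652, -1252.129], [0.0, 0.0, 0.0, 1.0]]}
top {'color': 0, 'fov_y': 47.556, 'cx': 324.295, 'cy': 238.224, 'extrinsics': [[0.004, -1.0, 0.019, -65.764], [0.997, 0.006, 0.083, -566.462], [-0.083, 0.018, 0.996, -1570.529], [0.0, 0.0, 0.0, 1.0]]}
wrist {'color': 0, 'fov_y': 59.939, 'cx': 320.09, 'cy': 239.964, 'tool_from_camera': [[0.001, 0.969, 0.246, 66.109], [1.0, -0.001, -0.0, 0.477], [-0.0, 0.246, -0.969, -158.29], [0.0, 0.0, 0.0, 1.0]]}
```

View pics/top0.png

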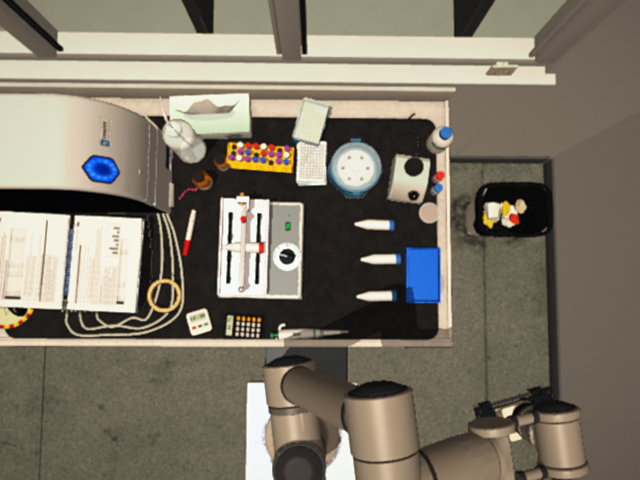

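View pics/side0.png

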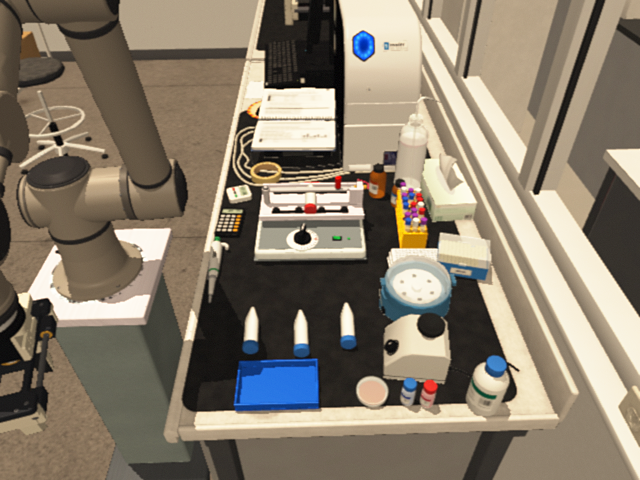

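The top view shows the rocker around (250,248), dial (287,257), red keeper handle (243,217), red cap (261,247), three blue tubes at (375,225), (380,259) and (376,296), and the tray at (423,275). The side view agrees: there are three blue tubes. Next I measure.

```bash
cat > h.py <<'E'
from plant import bot
import cv2,numpy as np
from scipy.spatial.transform import Rotation as R
def cam(name):
    o=bot.get_obs();c=bot.capture(name)
    f=240/np.tan(np.radians(c["fov_y"]/2))
    if name=="wrist":
        T=np.eye(4);T[:3,:3]=R.from_euler('xyz',o["tcp_rot"]).as_matrix();T[:3,3]=o["tool_pos"]
        W=T@c["tool_from_camera"]
    else: W=np.linalg.inv(c["extrinsics"])
    return dict(img=c["color"],f=f,cx=c["cx"],cy=c["cy"],W=W)
def ray(c,u,v):
    d=c["W"][:3,:3]@np.array([(u-c["cx"])/c["f"],-(v-c["cy"])/c["f"],-1]);return c["W"][:3,3],d/np.linalg.norm(d)
def onz(c,p,z):
    o,d=ray(c,*p);return o+d*(z-o[2])/d[2]
def two(a,p,b,q):
    o1,d1=ray(a,*p);o2,d2=ray(b,*q)
    s=np.linalg.lstsq(np.c_[d1,-d2],o2-o1,rcond=None)[0];A=o1+s[0]*d1;B=o2+s[1]*d2
    return (A+B)/2,np.linalg.norm(A-B)
def proj(c,P):
    p=np.linalg.inv(c["W"])@np.r_[P,1];return c["cx"]+c["f"]*p[0]/-p[2],c["cy"]-c["f"]*p[1]/-p[2]
HSV=dict(red=[((0,130,70),(8,255,255)),((172,130,70),(180,255,255))],blue=[((100,150,60),(125,255,255))],white=[((0,0,150),(180,60,255))])
def blobs(img,col,amin=15):
    h=cv2.cvtColor(img,cv2.COLOR_BGR2HSV);m=sum(cv2.inRange(h,np.array(a),np.array(b)) for a,b in HSV[col])
    n,l,s,ce=cv2.connectedComponentsWithStats(m)
    out=[]
    for i in range(1,n):
        if s[i,4]>=amin:
            y,x=np.nonzero(l==i);r=cv2.minAreaRect(np.c_[x,y].astype(np.float32))
            out.append((int(s[i,4]),np.round(ce[i],1),np.round(r[0],1),np.round(r[1],1),round(r[2],1)))
    return out
E
python3 - <<'E'
from h import *
t=cam("top");s=cam("side")
for n,c in(("top",t),("side",s)):
    for col in("red","blue"):
        print(n,col)
        for b in blobs(c["img"],col):print("  ",*b,onz(c,b[1],20).round())
    for b in blobs(c["img"],"white",60):
        w=onz(c,b[1],17)
        if 200<w[0]<700 and -420<w[1]<250:print("  W",*b,w.round())
cv2.imwrite("pics/topcrop.png",cv2.resize(t["img"][180:320,200:340],None,fx=4,fy=4,interpolation=cv2.INTER_CUBIC))
E
```

```text
top red
   32 [247.9 144.8] [247.5 145. ] [6. 5.] 90.0 [844. 165.  20.]
   34 [255.5 144.9] [255.5 145. ] [6. 5.] 90.0 [844. 143.  20.]
   31 [271.1 146.5] [271.  146.5] [7. 4.] 90.0 [840.  96.  20.]
   23 [263.  152.7] [263.  152.5] [5. 4.] 90.0 [821. 120.  20.]
   62 [439.7 175.1] [439.5 175. ] [7.8 7.8] 45.0 [ 758. -405.   20.]
   79 [187.4 191.6] [187.1 191.8] [ 6.1 21.9] 61.9 [702. 341.  20.]
   91 [514.3 218.7] [514. 219.] [10. 10.] 90.0 [ 629. -626.   20.]
   26 [243.  218.7] [243.  218.5] [5. 4.] 90.0 [623. 176.  20.]
   99 [185.9 247. ] [186.  247.4] [ 6.4 15.9] 9.5 [539. 341.  20.]
   44 [260.4 247.5] [260.4 247.6] [ 3.9 11.1] 5.2 [539. 124.  20.]
top blue
   102 [445.3 132.6] [445.5 132.5] [ 9.9 11.3] 45.0 [ 887. -424.   20.]
   679 [101.  168.9] [100.6 168.9] [35.7 24. ] 9.5 [768. 595.  20.]
   15 [254.7 158.3] [254.5 158. ] [4. 3.] 90.0 [804. 144.  20.]
   41 [437.8 187.5] [438.  187.5] [7. 6.] 90.0 [ 720. -399.   20.]
   44 [392.  224.6] [392.  224.5] [11.  4.] 90.0 [ 609. -262.   20.]
   1960 [422.1 274.7] [422. 275.] [56. 34.] 90.0 [ 462. -350.   20.]
   45 [398.3 258
[... 1446 characters left out ...]
50.1] [301. 350.] [12. 14.] 90.0 [ 513. -282.   20.]
   343 [495.6 365.4] [496. 366.] [20. 20.] 90.0 [ 905. -334.   20.]
   4158 [277.  384.4] [275.9 384. ] [50.4 84.9] 88.5 [ 465. -362.   20.]
   137 [409.6 384.1] [409.8 384.2] [12.7 12. ] 45.0 [ 724. -370.   20.]
  W 6122 [311.1 222.2] [309.4 219.9] [ 76.2 110.2] 88.9 [541. 142.  17.]
  W 303 [346.8 321.2] [346.9 319.4] [32.8 11.3] 87.5 [ 613. -207.   17.]
  W 302 [251.2 326. ] [250.  323.5] [33. 12.] 90.0 [ 404. -212.   17.]
  W 197 [190.6 326.4] [190.9 325.5] [ 7.8 28.8] 12.1 [ 271. -209.   17.]
  W 325 [300.5 329.1] [299.9 326.8] [33.5 11.9] 84.8 [ 511. -225.   17.]
  W 193 [372.6 384.2] [372.1 387.5] [31.6 23.1] 9.1 [ 653. -366.   17.]
```

View pics/topcrop.png

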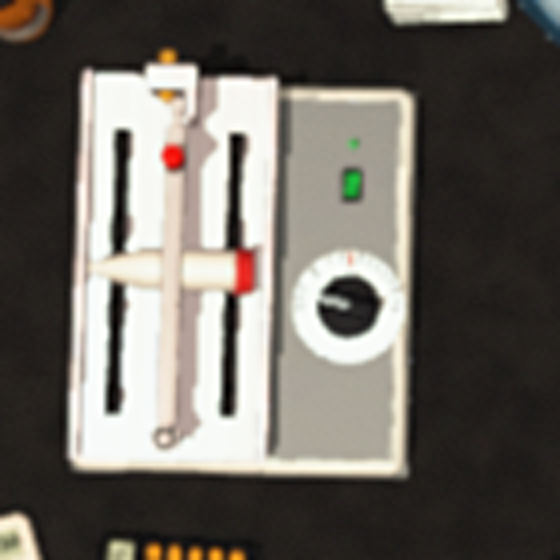

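The crop shows the dial centre at about (349,307), with its pointer to the left and slightly up (about +1.3 rad). The red mark is at (350,258), the hinge at (166,437) and the handle at (174,156).

```bash
python3 - <<'E'
from h import *
t=cam("top");s=cam("side")
P,e=two(t,(243,218.7),s,(337.8,181.6));print("handle",P.round(),e.round(1),onz(t,(243,218.7),150).round())
H=onz(t,(241.5,289.25),125);print("hinge",H.round())
D=onz(t,(287.25,256.75),70);print("dial",D.round())
v=(onz(t,(243,218.7),155)-H)[:2];print("len",np.linalg.norm(v),"yaw",np.arctan2(v[1],v[0]))
for a,b in(((392,224.6),(348,341.8)),((398.3,258.4),(301.1,350.1)),((394.3,295.2),(249.9,346.9))):
    P,e=two(t,a,s,b);print("cap",P.round(),e.round(1))
P,e=two(t,(260.4,247.5),s,(310,208.4));print("redcap",P.round(),e.round(1))
print("tray",onz(t,(422,275),12).round())
E
python3 -m crank '[[0.05,-0.03,0,0,0,0],[0.05,-0.035,0,0,0,0],[0.055,-0.035,0,0,0,0],[0.055,-0.035,0,0,0,0],[0.055,-0.035,0,0,0,0]]'
```

```text
handle [611. 161. 136.] 3.3 [608. 159. 150.]
hinge [418. 163. 125.]
dial [510.  43.  70.]
len 189.13504550940434 yaw -0.025267943378262922
cap [ 610. -263.   17.] 3.0
cap [ 511. -281.   17.] 3.5
cap [ 403. -268.   17.] 3.5
redcap [537. 118.  83.] 4.0
tray [ 461. -351.   12.]
time: 0.98
tool_pos: [346.0, -275.7, 227.0]
tcp_rot: [3.141, -0.0, 0.27]
contact_force: [0.7, -0.8, 0.5]
grip_width: 92.1
finger_force: 0.0
```

```bash
python3 -m crank '[[0.04,-0.0435,0,0,0,-0.18],[0,-0.05,0,0,0,-0.18],[0,-0.02,0,0,0,-0.18],[0,0,0,0,0,-0.18],[0,0,0,0,0,-0.18]]'
```

```text
time: 1.6
tool_pos: [338.2, -163.1, 227.0]
tcp_rot: [3.141, 0.0, 1.177]
contact_force: [-0.2, 1.1, -0.5]
grip_width: 91.6
finger_force: 0.0
```

```bash
python3 -m crank '[[0.051,0.016,0,0,0,0],[0.051,0.016,0,0,0,0],[0.051,0.016,0,0,0,0],[0.051,0.016,0,0,0,0],[0.049,0.016,0,0,0,-0.1]]' && python3 -m crank '[[0,0,0,0,0,0]]' && python3 - <<'E'
from h import *
c=cam("wrist");cv2.imwrite("pics/w1.png",c["img"]);np.save("w1.npy",c,allow_pickle=True)
print(c["W"][:3,3])
E
```

```text
time: 2.22
tool_pos: [511.5, 40.1, 226.8]
tcp_rot: [3.141, 0.0, 1.273]
contact_force: [0.1, -0.8, -0.5]
grip_width: 91.8
finger_force: 0.0
time: 2.35
tool_pos: [511.8, 40.9, 226.2]
tcp_rot: [-3.142, -0.0, 1.275]
contact_force: [-0.1, -0.8, -0.0]
grip_width: 91.6
finger_force: 0.0
[531.16941003 103.59455745 384.47544783]
```

View pics/w1.png

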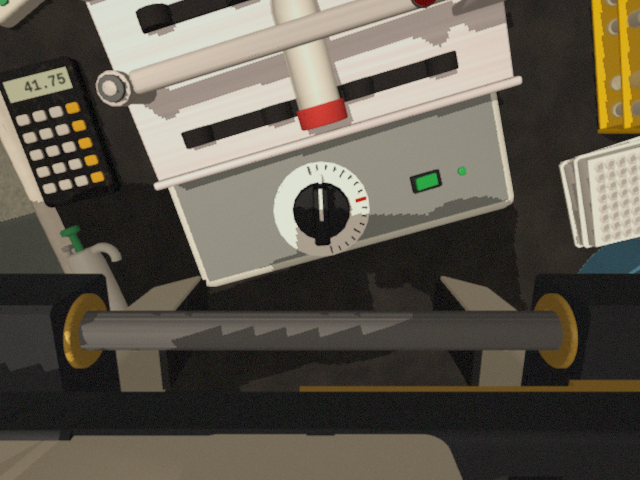

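The wrist view shows the dial skirt centred at about (321,210) and the bar already vertical in the image, from (321,186) to (322,240). The red mark is at (361,200), the hinge at (114,88) and the red cap at (322,114).

```bash
python3 - <<'E'
from h import *
c=np.load("w1.npy",allow_pickle=True).item()
g=c["img"]
h=cv2.cvtColor(g,cv2.COLOR_BGR2HSV)
roi=np.zeros(g.shape[:2],np.uint8);cv2.circle(roi,(321,208),46,255,-1)
dark=cv2.inRange(h,(0,0,0),(180,255,60))&roi
n,l,s,ce=cv2.connectedComponentsWithStats(dark);i=1+s[1:,4].argmax();print("dark",s[i],ce[i])
(p,r)=cv2.minEnclosingCircle(np.argwhere(l==i)[:,::-1].astype(np.float32));print(p,r)
for pt,z in((p,55),((321,187),77),((322,236),77),((361,200),46),((321,208),46),((114,88),125)):print(pt,z,onz(c,pt,z).round(1))
cv2.imwrite("pics/w1c.png",cv2.resize(g[150:265,250:395],None,fx=5,fy=5,interpolation=cv2.INTER_CUBIC))
red=[b for b in blobs(g,"red")];
for b in red: print(b)
E
```

```text
dark [ 294  183   55   62 2355] [321.18131635 212.0059448 ]
(321.5234375, 213.59375) 31.088455200195312
(321.5234375, 213.59375) 55 [514.5  43.9  55. ]
(321, 187) 77 [521.   67.1  77. ]
(322, 236) 77 [510.9  31.3  77. ]
(361, 200) 46 [548.2  43.7  46. ]
(321, 208) 46 [515.   46.9  46. ]
(114, 88) 125 [422.9 163.9 125. ]
(97, array([424.2,   2. ]), array([424.5,   2.5]), array([ 5., 21.]), 90.0)
(980, array([322. , 114.3]), array([322.1, 114.3]), array([21.1, 49.3]), 73.5)
(28, array([360.5, 199. ]), array([360.5, 199. ]), array([2.5, 9.8]), 74.1)
```

View pics/w1c.png

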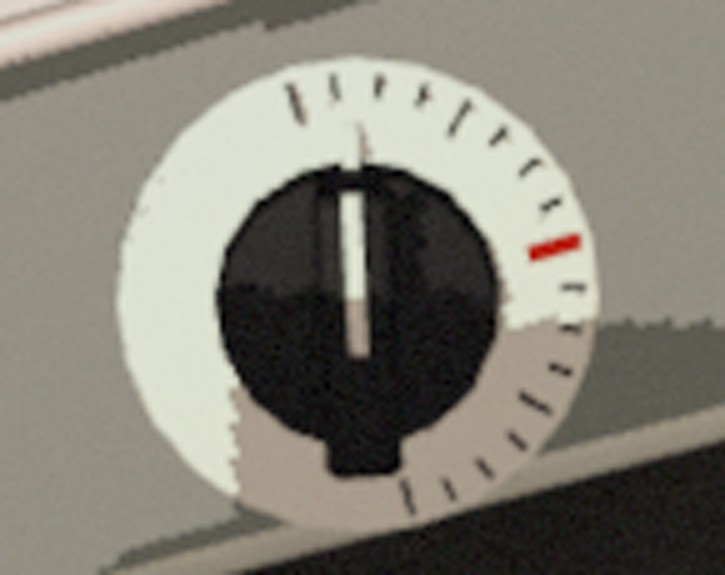

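```bash
python3 -m crank '[[0.006,0.0015,0.03,0,0,-0.02],[0,0,0.04,0,0,0],[0,0,0.04,0,0,0],[0,0,0.03,0,0,0],[0,0,0.025,0,0,0]]' 35 && python3 -m crank '[[0,0,0,0,0,0],[0,0,0,0,0,0],[0,0,0,0,0,0]]' 0
```

```text
time: 3.02
tool_pos: [512.6, 42.5, 60.8]
tcp_rot: [-3.141, 0.001, 1.289]
contact_force: [0.4, 0.1, 0.6]
grip_width: 46.6
finger_force: 0.0
time: 3.4
tool_pos: [514.4, 43.4, 63.0]
tcp_rot: [3.139, -0.0, 1.29]
contact_force: [-0.9, -0.1, -0.2]
grip_width: 16.4
finger_force: 0.0
```

```bash
python3 -m crank '[[0,0,0,0,0,0],[0,0,0,0,0,0],[0,0,0,0,0,0]]' 0; python3 -c "
from h import *
print(np.mean([bot.get_obs()['tool_pos'] for _ in range(5)],0))"
```

```text
time: 3.78
tool_pos: [513.6, 43.7, 62.9]
tcp_rot: [3.141, 0.0, 1.291]
contact_force: [-3.6, -0.6, 5.6]
grip_width: 12.1
finger_force: 29.8
[513.63527016  43.68996511  62.89388428]
```

```bash
python3 -m crank '[[0.002,0,0,0,0,0.17],[0,0,0,0,0,0.17],[0,0,0,0,0,0.17],[0,0,0,0,0,0.17]]'; python3 -m crank '[[0,0,0,0,0,0.17],[0,0,0,0,0,0.17],[0,0,0,0,0,0.17],[0,0,0,0,0,0.17],[0,0,0,0,0,0]]'
```

```text
time: 4.28
tool_pos: [512.8, 44.6, 62.8]
tcp_rot: [3.142, 0.003, 0.606]
contact_force: [-7.8, -4.9, 10.1]
grip_width: 11.7
finger_force: 30.1
time: 4.9
tool_pos: [512.5, 45.7, 62.8]
tcp_rot: [3.141, 0.003, -0.072]
contact_force: [-8.9, -1.9, 10.9]
grip_width: 11.6
finger_force: 30.0
```

```bash
python3 -m crank '[[0,0,0,0,0,0],[0,0,0,0,0,0],[0,0,0,0,0,0]]' 35; python3 -m crank '[[0,0,-0.06,0,0,0],[0,0,-0.06,0,0,0],[0,0,-0.04,0,0,0],[0,0,0,0,0,0]]'; python3 - <<'E'
from h import *
c=cam("wrist");np.save("w2.npy",c,allow_pickle=True);g=c["img"]
cv2.imwrite("pics/w2.png",g)
for b in blobs(g,"red"):print(b)
E
```

```text
time: 5.28
tool_pos: [514.5, 45.7, 61.8]
tcp_rot: [3.142, -0.001, -0.069]
contact_force: [-0.5, 1.1, -0.2]
grip_width: 31.6
finger_force: 0.0
time: 5.78
tool_pos: [516.0, 45.7, 225.0]
tcp_rot: [-3.142, -0.007, -0.069]
contact_force: [-0.8, 0.2, 0.1]
grip_width: 31.9
finger_force: 0.0
(1470, array([93.2, 98.5]), array([93.2, 99.4]), array([58.2, 30.3]), 13.1)
(29, array([318. , 179.3]), array([318. , 179.5]), array([9., 2.]), 90.0)
(143, array([  1. , 206.3]), array([  1. , 205.5]), array([49.,  2.]), 90.0)
(1216, array([216.7, 208.9]), array([217., 209.]), array([46., 28.]), 90.0)
```

View pics/w2.png

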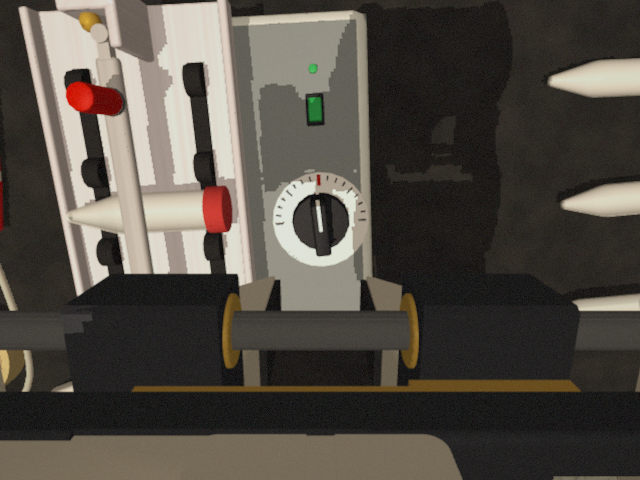

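The wrist view shows the pointer from (318,200) to (321,230) and the red mark at (318,179): nearly lined up. I'll work out the angles on the planes.

```bash
python3 - <<'E'
from h import *
c=np.load("w2.npy",allow_pickle=True).item();g=c["img"]
h=cv2.cvtColor(g,cv2.COLOR_BGR2HSV);dark=cv2.inRange(h,(0,0,0),(180,255,75))
roi=np.zeros_like(dark);cv2.circle(roi,(321,220),34,255,-1)
d=dark&roi;n,l,s,ce=cv2.connectedComponentsWithStats(d);i=1+s[1:,4].argmax();print(s[i],ce[i])
inner=np.zeros_like(d);cv2.circle(inner,(321,220),24,255,-1)
w=(h[...,2]>110).astype(np.uint8)*255&inner
n,l,s,ce=cv2.connectedComponentsWithStats(w);j=1+s[1:,4].argmax();y,x=np.nonzero(l==j);print(s[j])
top=(x[y<y.min()+5].mean(),y.min()+2);bot_=(x[y>y.max()-5].mean(),y.max()-2)
A=onz(c,top,77);B=onz(c,bot_,77);v=A-B;print(top,bot_,A.round(1),B.round(1),"pointer yaw",np.arctan2(v[1],v[0]))
# scale disc: bright non-dark circle on grey
wd=(h[...,2]>150).astype(np.uint8)*255
roi2=np.zeros_like(d);cv2.circle(roi2,(321,219),52,255,-1)
ys,xs=np.nonzero((wd|d)&roi2)
for r in(200,210,219,228,236):
    q=xs[ys==r];print(r,q.min(),q.max())
E
```

```text
[ 293  193   56   62 2352] [320.61819728 221.80102041]
[315 200   8  33 148]
(np.float64(317.3), np.int64(202)) (np.float64(320.25), np.int64(230)) [534.6  46.   77. ] [513.2  45.3  77. ] pointer yaw 0.03421261029430076
200 273 366
210 270 367
219 270 368
228 272 367
236 272 366
```

```bash
python3 - <<'E'
from h import *
g=np.load("w2.npy",allow_pickle=True).item()["img"]
cv2.imwrite("pics/w2c.png",cv2.resize(g[165:275,265:380],None,fx=5,fy=5,interpolation=cv2.INTER_CUBIC))
E
```

```text
(no output)
```

View pics/w2c.png

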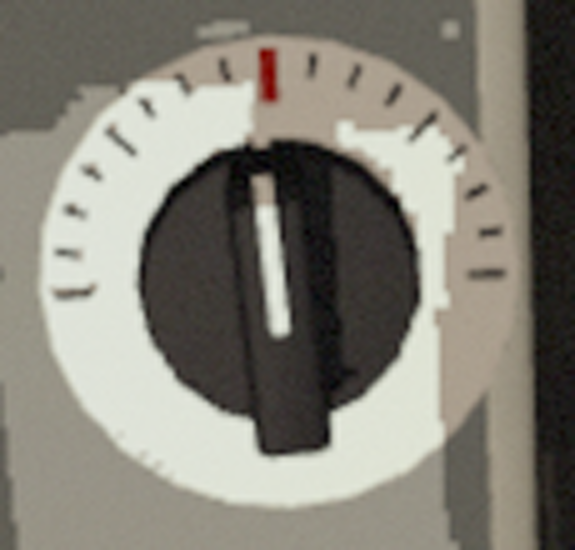

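The mark lies about 3° left in the image and the pointer about 6°, so the dial is still about +0.05 rad. I'll regrip and trim it.

```bash
python3 -m crank '[[0,0,0.06,0,0,-0.1],[0,0,0.06,0,0,0],[0,0,0.043,0,0,0],[0,0,0,0,0,0]]' 35; python3 -m crank '[[0,0,0,0,0,0],[0,0,0,0,0,0],[0,0,0,0,0,0],[0,0,0,0,0,0],[0,0,0,0,0,0]]' 0;  python3 -m crank '[[0,0,0,0,0,0.03],[0,0,0,0,0,0.025],[0,0,0,0,0,0],[0,0,0,0,0,0]]'; python3 -m crank '[[0,0,0,0,0,0],[0,0,0,0,0,0],[0,0,0,0,0,0]]' 35; python3 -m crank '[[0,0,-0.06,0,0,0],[0,0,-0.06,0,0,0],[0,0,-0.04,0,0,0],[0,0,0,0,0,0]]'; python3 - <<'E'
from h import *
c=cam("wrist");np.save("w3.npy",c,allow_pickle=True);g=c["img"]
print(R.from_matrix(c["W"][:3,:3]).as_euler('xyz'))
cv2.imwrite("pics/w3c.png",cv2.resize(g[165:275,265:380],None,fx=5,fy=5,interpolation=cv2.INTER_CUBIC))
for b in blobs(g,"red",10):print(b)
E
```

```text
time: 6.32
tool_pos: [512.4, 45.8, 56.5]
tcp_rot: [-3.141, 0.005, 0.031]
contact_force: [0.0, 0.6, 1.0]
grip_width: 32.1
finger_force: 0.0
time: 6.95
tool_pos: [513.8, 45.6, 58.2]
tcp_rot: [3.141, 0.001, 0.031]
contact_force: [0.9, -0.4, -7.9]
grip_width: 12.1
finger_force: 30.0
time: 7.45
tool_pos: [513.8, 45.6, 58.2]
tcp_rot: [3.141, 0.001, -0.024]
contact_force: [1.1, -2.5, -13.4]
grip_width: 11.5
finger_force: 30.0
time: 7.82
tool_pos: [514.9, 45.8, 59.5]
tcp_rot: [-3.142, -0.002, -0.024]
contact_force: [0.0, 0.1, 0.2]
grip_width: 31.9
finger_force: 0.0
time: 8.32
tool_pos: [516.1, 45.7, 222.6]
tcp_rot: [3.141, -0.008, -0.024]
contact_force: [0.4, -0.1, -0.6]
grip_width: 32.1
finger_force: 0.0
[-2.40744001e-01 -1.52564485e-04 -1.59419539e+00]
(1523, array([96.3, 87.5]), array([96.5, 88. ]), array([59.2, 30.8]), 14.0)
(30, array([320. , 179.8]), array([320., 180.]), array([10.,  2.]), 90.0)
(1236, array([216.5, 205.3]), array([217. , 205.5]), array([47., 28.]), 90.0)
```

View pics/w3c.png

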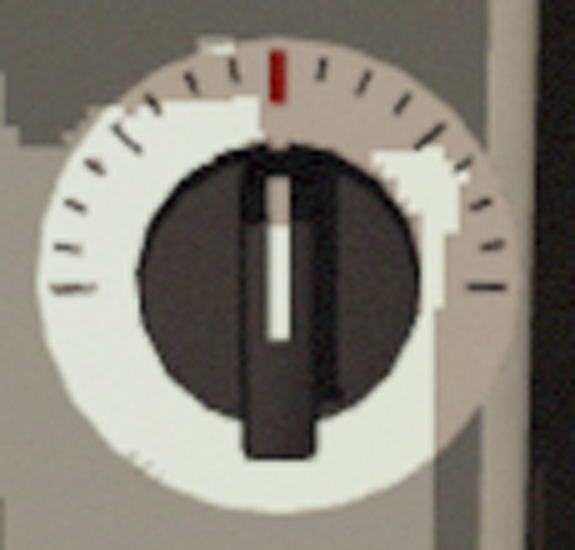

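The pointer (278,180 to 279,335) and the mark (278,75) are now in line, so the dial is at zero, and the rocker yaw is about -0.024. Next I locate the level keeper handle again.

```bash
python3 - <<'E'
from h import *
c=np.load("w3.npy",allow_pickle=True).item();g=c["img"];s=cam("side")
h=cv2.cvtColor(g,cv2.COLOR_BGR2HSV);m=sum(cv2.inRange(h,np.array(a),np.array(b)) for a,b in HSV["red"])
n,l,st,ce=cv2.connectedComponentsWithStats(m)
i=[k for k in range(1,n) if st[k,4]>800 and ce[k][1]<150][0];print(st[i],ce[i])
y,x=np.nonzero(l==i)
for z,p in((155,(st[i,0]+14,np.mean(y[x<st[i,0]+22]))),(119,(st[i,0]+st[i,2]-12,np.mean(y[x>st[i,0]+st[i,2]-16]))),(138,ce[i])):print(z,np.round(p),onz(c,p,z).round(1))
for b in blobs(s["img"],"red",30):
    if b[1][1]<230 and 290<b[1][0]<350:
        print(b); 
        P,e=two(c,ce[i],s,b[1]);print(P.round(1),e.round(1))
t=cam("top")
for b in blobs(t["img"],"red",10):
    if 220<b[1][0]<280 and b[1][1]>200:print("top",b,onz(t,b[1],155).round(1))
E
```

```text
[  69   69   57   37 1523] [96.3342088  87.49376231]
155 [83. 84.] [610.6 164.6 155. ]
119 [114.  91.] [610.7 166.  119. ]
138 [96. 87.] [610.8 166.6 138. ]
(88, array([337.6, 180.3]), array([337.5, 180.5]), array([13.,  7.]), 90.0)
[612.  168.3 134.8] 1.5
(112, array([309.9, 206.8]), array([310. , 206.5]), array([ 9., 12.]), 90.0)
[580.6 209.5  32.1] 87.0
top (28, array([241.2, 218.8]), array([241.5, 218.5]), array([5., 5.]), 90.0) [606.9 163.1 155. ]
```

```bash
python3 -m crank '[[0.031,-0.041,0,0,0,0],[0.031,-0.041,0,0,0,0],[0.030,-0.040,0,0,0,0],[0,0,0.04,0,0,0],[0,0,0,0,0,0]]' 55; python3 -c "
from h import *
print(bot.get_obs()['tool_pos'])"
```

```text
time: 9.1
tool_pos: [606.4, 165.4, 173.5]
tcp_rot: [3.14, 0.011, -0.023]
contact_force: [0.0, -0.2, 0.3]
grip_width: 50.6
finger_force: 0.0
[606.36887898 165.39450459 173.47622441]
```

```bash
python3 -m crank '[[0,0,0,0,0,0]]'; python3 -m crank '[[0,0,0,0,0,0],[0,0,0,0,0,0]]'
```

```text
time: 9.22
tool_pos: [609.0, 165.0, 178.8]
tcp_rot: [3.141, 0.001, -0.025]
contact_force: [-0.7, -1.0, 0.5]
grip_width: 50.0
finger_force: 0.0
time: 9.48
tool_pos: [609.6, 165.1, 180.0]
tcp_rot: [-3.141, -0.002, -0.025]
contact_force: [-0.4, -0.2, -1.0]
grip_width: 50.6
finger_force: 0.0
```

```bash
python3 -m crank '[[0.001,0,0.025,0,0,0],[0,0,0.02,0,0,0],[0,0,0.005,0,0,0],[0,0,0,0,0,0],[0,0,0,0,0,0]]'; python3 -m crank '[[0,0,0,0,0,0],[0,0,0,0,0,0],[0,0,0,0,0,0],[0,0,0,0,0,0],[0,0,0,0,0,0]]' 0
```

```text
time: 10.1
tool_pos: [610.8, 165.4, 129.9]
tcp_rot: [-3.141, -0.002, -0.024]
contact_force: [-0.1, 1.1, -0.3]
grip_width: 50.7
finger_force: 0.0
time: 10.72
tool_pos: [610.2, 165.8, 128.7]
tcp_rot: [-3.141, -0.0, -0.024]
contact_force: [-0.5, 1.5, -0.0]
grip_width: 15.2
finger_force: 30.0
```

Gripped the post at 15 mm, as expected. Now swing it.

```bash
python3 -m crank '[[0,-0.010,0,0,0,-0.05],[-0.001,-0.0185,0,0,0,-0.1],[-0.0021,-0.0284,0,0,0,-0.15],[-0.0021,-0.0284,0,0,0,-0.15]]'; python3 -m crank '[[-0.0021,-0.0284,0,0,0,-0.15],[-0.0021,-0.0284,0,0,0,-0.15],[-0.0021,-0.0284,0,0,0,-0.15],[-0.0021,-0.0284,0,0,0,-0.15],[0,0,0,0,0,0]]'
```

```text
time: 11.22
tool_pos: [592.8, 248.8, 128.6]
tcp_rot: [3.141, 0.002, 0.431]
contact_force: [-5.3, -2.5, 2.7]
grip_width: 15.0
finger_force: 30.0
time: 11.85
tool_pos: [516.7, 332.9, 128.6]
tcp_rot: [-3.141, 0.003, 1.03]
contact_force: [-1.7, -4.0, -0.0]
grip_width: 15.3
finger_force: 30.0
```

```bash
python3 -m crank '[[-0.0021,-0.0284,0,0,0,-0.15],[-0.0021,-0.0284,0,0,0,-0.15],[-0.0021,-0.0284,0,0,0,-0.15],[-0.001,-0.0185,0,0,0,-0.1],[0,0,0,0,0,0]]'; python3 -m crank '[[0,0,0,0,0,0],[0,0,0,0,0,0]]' 55
```

```text
time: 12.48
tool_pos: [419.0, 359.2, 128.6]
tcp_rot: [-3.141, 0.002, 1.577]
contact_force: [0.4, -4.5, -0.9]
grip_width: 15.1
finger_force: 30.0
time: 12.72
tool_pos: [421.0, 360.5, 128.8]
tcp_rot: [3.141, -0.001, 1.575]
contact_force: [-0.5, -0.3, 0.5]
grip_width: 31.0
finger_force: 0.0
```

```bash
python3 -m crank '[[0,0,-0.04,0,0,0],[0,0,-0.04,0,0,0],[-0.01,0.01,-0.02,0,0,0],[-0.05,0.03,0,0,0,0],[-0.05,0.03,0,0,0,0]]' 55;python3 -m crank '[[-0.05,0.03,0,0,0,0.014],[-0.03,0.017,0,0,0,0.014],[0,0,0,0,0,0],[0,0,0,0,0,0]]' 55; python3 - <<'E'
from h import *
c=cam("wrist");np.save("w4.npy",c,allow_pickle=True);g=c["img"];cv2.imwrite("pics/w4.png",g)
for b in blobs(g,"red",10):print(b,onz(c,b[1],89).round(1))
E
```

```text
time: 13.35
tool_pos: [491.9, 249.8, 229.1]
tcp_rot: [3.14, -0.001, 1.577]
contact_force: [0.1, -0.4, 1.0]
grip_width: 50.6
finger_force: 0.0
time: 13.85
tool_pos: [537.6, 170.9, 228.6]
tcp_rot: [-3.141, -0.001, 1.547]
contact_force: [0.4, -0.2, 0.4]
grip_width: 50.1
finger_force: 0.0
(647, array([323.6,   5.8]), array([319.,   8.]), array([16., 56.]), 90.0) [543.6 316.7  89. ]
(228, array([527.7,  16.5]), array([527.,  16.]), array([32., 12.]), 90.0) [676.1 307.4  89. ]
(164, array([36. , 44.1]), array([36.1, 44.2]), array([17.4,  9.8]), 63.4) [353.5 298.2  89. ]
(10, array([552.5,  54. ]), array([552.5,  54.5]), array([5., 3.]), 90.0) [694.8 284.4  89. ]
(720, array([319.8, 300.5]), array([320. , 297.5]), array([25., 42.]), 90.0) [536.5 112.8  89. ]
(19, array([334.3, 351.5]), array([334.5, 351.5]), array([1., 9.]), 90.0) [547.   69.2  89. ]
```

View pics/w4.png

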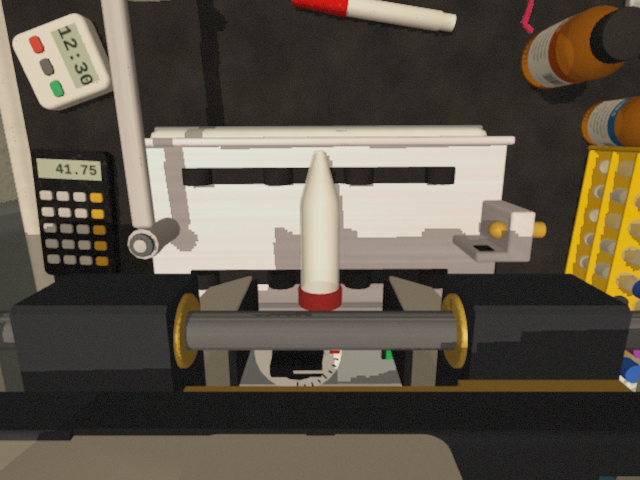

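The view shows the red tube with its tip at (319,152) and cap around (320,298). The comb teeth at (198, 278, 362, 440; 175) give the channel middles, the hinge is at (146,243), and the keeper bar is swung clear.

```bash
python3 - <<'E'
from h import *
c=np.load("w4.npy",allow_pickle=True).item()
print("tip",onz(c,(319,152),88).round(1),"body",onz(c,(320,240),88).round(1),"capend",onz(c,(320,308),88).round(1))
for u in(198,278,362,440):print(onz(c,(u,172),86).round(1))
print("hinge",onz(c,(144,244),125).round(1))
for r in(200,220,240,260):
    row=c["img"][r,270:370].astype(int).sum(1);print(r,np.nonzero(np.abs(np.diff(row))>60)[0]+270)
s=cam("side");
for b in blobs(s["img"],"red",30):
    if b[1][1]<230 and 290<b[1][0]<350:
        P,e=two(c,(320,298),s,b[1]);print("cap",b[1],P.round(1),e.round(1))
E
```

```text
tip [538.4 224.3  88. ] body [537.7 160.4  88. ] capend [536.5 106.2  88. ]
[451.5 212.1  86. ]
[508.8 210.8  86. ]
[568.9 209.5  86. ]
[624.8 208.2  86. ]
hinge [423.3 169.7 125. ]
200 [300 341 342]
220 [299 342 343]
240 [275]
260 [274]
cap [309.8 207.2] [537.4 115.   89.4] 1.5
```

```bash
python3 -m crank '[[-0.005,0,0.05,0,0,0],[0,0,0.05,0,0,0],[0,0,0.03,0,0,0],[0,0,0.015,0,0,0],[0,0,0.005,0,0,0]]';python3 -m crank '[[0,0,0,0,0,0],[0,0,0,0,0,0]]'; python3 -m crank '[[0,0,0,0,0,0],[0,0,0,0,0,0],[0,0,0,0,0,0],[0,0,0,0,0,0]]' 0
```

```text
time: 14.58
tool_pos: [537.4, 166.2, 78.5]
tcp_rot: [-3.142, 0.0, 1.549]
contact_force: [-0.4, 0.7, 0.8]
grip_width: 50.5
finger_force: 0.0
time: 14.82
tool_pos: [538.3, 165.7, 79.9]
tcp_rot: [3.139, -0.0, 1.548]
contact_force: [0.3, 0.4, 0.3]
grip_width: 50.4
finger_force: 0.0
time: 15.32
tool_pos: [537.7, 165.5, 79.1]
tcp_rot: [3.141, 0.0, 1.548]
contact_force: [-0.6, 0.2, 4.5]
grip_width: 33.2
finger_force: 30.0
```

```bash
python3 -m crank '[[0,0,-0.03,0,0,0],[0,0,-0.05,0,0,0],[0,0,-0.04,0,0,0],[-0.03,-0.004,0,0,0,0],[-0.05,-0.007,0,0,0,0]]';python3 -m crank '[[-0.055,-0.007,0,0,0,0],[-0.055,-0.007,0,0,0,0],[-0.055,-0.007,0,0,0,0],[-0.055,-0.007,0,0,0,0],[-0.055,-0.007,0,0,0,0]]'; python3 -m crank '[[-0.055,-0.008,0,0,0,0],[-0.055,-0.008,0,0,0,0],[-0.03,-0.004,0,0,0,0.15],[-0.01,0,0,0,0,0.15],[0,0,0,0,0,0.17]]'
```

```text
time: 15.95
tool_pos: [524.7, 85.9, 198.9]
tcp_rot: [3.14, -0.0, 1.55]
contact_force: [0.2, -0.8, -0.1]
grip_width: 32.9
finger_force: 30.0
time: 16.58
tool_pos: [482.8, -190.0, 198.5]
tcp_rot: [-3.142, -0.0, 1.548]
contact_force: [1.3, 0.5, -1.0]
grip_width: 33.1
finger_force: 30.0
time: 17.2
tool_pos: [457.8, -338.7, 198.0]
tcp_rot: [-3.141, -0.0, 1.071]
contact_force: [-0.1, 0.8, -0.3]
grip_width: 33.3
finger_force: 30.0
```

```bash
python3 -m crank '[[0,0,0,0,0,0.18],[0,0,0,0,0,0.18],[0,0,0,0,0,0.18],[0,0,0,0,0,0.18],[0,0,0,0,0,0.18]]'; python3 -m crank '[[0,0,0,0,0,0.178],[0,0,0,0,0,0],[0,0,0,0,0,0]]';python3 - <<'E'
from h import *
c=cam("wrist");np.save("w5.npy",c,allow_pickle=True);g=c["img"];cv2.imwrite("pics/w5.png",g)
for b in blobs(g,"blue",200):print(b)
E
```

```text
time: 17.82
tool_pos: [458.3, -337.6, 198.3]
tcp_rot: [-3.141, 0.0, 0.172]
contact_force: [0.4, -0.5, 0.2]
grip_width: 33.2
finger_force: 30.0
time: 18.2
tool_pos: [458.3, -337.7, 198.5]
tcp_rot: [-3.141, 0.0, 0.003]
contact_force: [0.1, -0.4, -0.1]
grip_width: 32.9
finger_force: 30.0
(13799, array([348.7, 174.9]), array([338.9, 205. ]), array([128.2, 193.4]), 0.7)
```

View pics/w5.png

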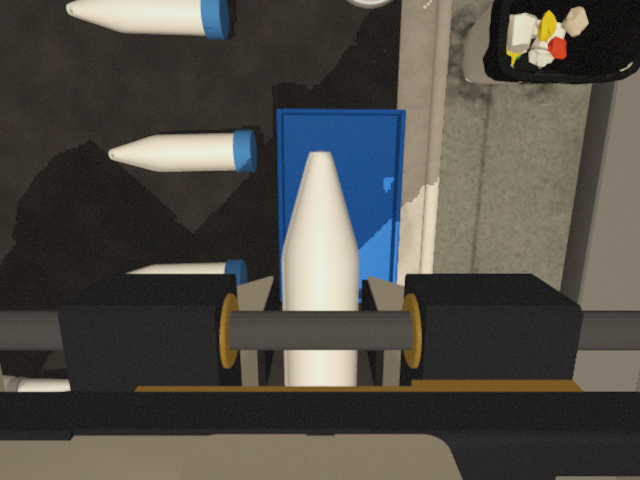

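The view shows the tube held along x. The tray's far corners are at (277,110) and (405,110), with its left side running down to (281,302).

```bash
python3 - <<'E'
from h import *
c=np.load("w5.npy",allow_pickle=True).item()
A=onz(c,(277,110),22);B=onz(c,(405,110),22);C=onz(c,(281,300),22);D=onz(c,(398,280),22)
print(A.round(1),B.round(1),C.round(1),D.round(1),"width",np.linalg.norm(A-B).round(1))
d=(A-B)/np.linalg.norm(A-B);n=np.array([d[1],-d[0],0]);print("yaw",np.arctan2(n[1],n[0]),"centre",((A+B)/2-80*n).round(1))
t=cam("top")
for b in blobs(t["img"],"blue",15):
    w=onz(t,b[1],17)
    if 300<w[0]<700 and w[1]<-200:print(b[0],b[1],b[3],w.round(1))
E
```

```text
[ 542.4 -304.6   22. ] [ 542.7 -403.1   22. ] [ 385.8 -304.7   22. ] [ 404.5 -404.6   22. ] width 98.4
yaw 0.0038551943694446035 centre [ 462.6 -354.2   22. ]
43 [392.  224.7] [11.  4.] [ 608.7 -262.8   17. ]
329 [418.4 253.2] [32.  14.9] [ 524.8 -340.2   17. ]
43 [398.3 258.1] [11.   3.8] [ 510.1 -280.7   17. ]
166 [428.3 298.8] [14. 23.] [ 391.5 -367.9   17. ]
40 [394.3 295.2] [10.2  3.7] [ 401.6 -268.3   17. ]
```

```bash
python3 -m crank '[[0.004,0.0165,0.04,0,0,0],[0,0,0.05,0,0,0],[0,0,0.05,0,0,0],[0,0,0.03,0,0,0],[0,0,0,0,0,0]]';python3 -m crank '[[0,0,0.012,0,0,0],[0,0,0,0,0,0],[0,0,0,0,0,0]]'
```

```text
time: 18.92
tool_pos: [461.2, -353.0, 26.5]
tcp_rot: [-3.138, 0.004, 0.001]
contact_force: [-0.0, 0.3, 0.2]
grip_width: 33.3
finger_force: 30.0
time: 19.3
tool_pos: [462.9, -354.7, 17.7]
tcp_rot: [3.14, -0.001, -0.0]
contact_force: [-0.3, 0.4, -0.9]
grip_width: 33.2
finger_force: 30.0
```

```bash
python3 -m crank '[[0,0,0.004,0,0,0],[0,0,0.001,0,0,0],[0,0,0,0,0,0]]';python3 -m crank '[[0,0,0,0,0,0],[0,0,0,0,0,0],[0,0,0,0,0,0]]' 44;python3 -m crank '[[0,0,-0.04,0,0,0],[0,0,-0.06,0,0,0],[0,0,-0.06,0,0,0],[0,0,-0.03,0,0,0],[0,0,0,0,0,0]]'; python3 - <<'E'
from h import *
t=cam("top");s=cam("side")
for n,c in(("t",t),("s",s)):
    for col in("red","blue"):
        for b in blobs(c["img"],col,10):
            w=onz(c,b[1],20)
            if 300<w[0]<700 and -450<w[1]<-200:print(n,col,b,w.round(1))
c=cam("wrist");cv2.imwrite("pics/w6.png",c["img"])
for col in("red","blue"):
    for b in blobs(c["img"],col,100):print(col,b,onz(c,b[1],20).round(1))
E
```

```text
time: 19.68
tool_pos: [462.4, -354.2, 11.7]
tcp_rot: [-3.142, 0.0, -0.0]
contact_force: [-0.9, -0.6, -0.6]
grip_width: 33.2
finger_force: 30.0
time: 20.05
tool_pos: [462.4, -354.3, 11.8]
tcp_rot: [3.141, -0.0, -0.0]
contact_force: [0.7, -0.4, -0.1]
grip_width: 40.1
finger_force: 0.0
time: 20.68
tool_pos: [463.4, -355.1, 204.7]
tcp_rot: [3.137, -0.004, -0.0]
contact_force: [-0.2, -1.0, -0.0]
grip_width: 40.3
finger_force: 0.0
t blue (42, array([392. , 224.6]), array([392. , 224.5]), array([11.,  4.]), 90.0) [ 608.6 -262.3   20. ]
t blue (462, array([417.1, 260.6]), array([422. , 271.5]), array([49., 34.]), 90.0) [ 502.9 -335.5   20. ]
t blue (47, array([398.3, 258.5]), array([398.5, 258.5]), array([ 5., 11.]), 0.0) [ 508.8 -280.3   20. ]
t blue (170, array([433.1, 296.6]), array([432., 296.]), array([14., 14.]), 90.0) [ 398.  -381.4   20. ]
t blue (40, array([394.3, 295.2]), array([394.3, 294.9]), array([10.2,  3.7]), 84.3) [ 401.6 -267.8   20. ]
s red (106, array([251.5, 382.2]), array([251.5, 382. ]), array([16.,  7.]), 90.0) [ 415.2 -355.4   20. ]
s blue (174, array([348.1, 341.9]), array([348., 342.]), array([12., 14.]), 90.0) [ 611.9 -265.    20. ]
s blue (176, array([250., 347.]), array([250., 347.]), array([16., 12.]), 0.0) [ 405.8 -270.8   20. ]
s blue (176, array([301.2, 350.1]), array([301.5, 350. ]), array([15., 12.]), 0.0) [ 513.  -282.4   20. ]
s blue (3196, array([277.6, 385.4]), array([275.8, 384. ]), array([50.2, 84.7]), 88.5) [ 466.7 -364.4   20. ]
red (345, array([549.8,  48.7]), array([549.,  49.]), array([22., 18.]), 90.0) [ 590.6 -527.1   20. ]
red (561, array([320.6, 274.8]), array([320.5, 273. ]), array([20., 37.]), 90.0) [ 411.  -354.7   20. ]
blue (18064, array([318.7, 202.3]), array([319., 209.]), array([192., 126.]), 90.0) [ 473.8 -353.1   20. ]
```

```bash
python3 -m crank '[[0.016,-0.042,0,0,0,0],[0.016,-0.042,0,0,0,0],[0.015,-0.041,-0.015,0,0,-0.15],[0,0,0,0,0,-0.18],[0,0,0,0,0,-0.18]]' 55;python3 -m crank '[[0,0,0,0,0,-0.18],[0,0,0,0,0,-0.18],[0,0,0,0,0,-0.18],[0,0,0,0,0,-0.18],[0,0,0,0,0,-0.18]]';python3 -m crank '[[0,0,0,0,0,-0.14],[0,0,0,0,0,0],[0,0,0,0,0,0]]' ;python3 - <<'E'
from h import *
c=cam("wrist");np.save("w7.npy",c,allow_pickle=True);cv2.imwrite("pics/w7.png",c["img"])
for col in("blue","white"):
    for b in blobs(c["img"],col,100):print(col,b,onz(c,b[1],17).round(1))
E
```

```text
time: 21.45
tool_pos: [509.1, -228.1, 215.0]
tcp_rot: [-3.139, 0.002, 0.517]
contact_force: [0.5, -0.6, -0.8]
grip_width: 50.7
finger_force: 0.0
time: 22.08
tool_pos: [508.8, -228.8, 214.7]
tcp_rot: [-3.138, -0.001, 1.416]
contact_force: [0.5, 0.5, -0.8]
grip_width: 50.4
finger_force: 0.0
time: 22.45
tool_pos: [509.1, -229.0, 215.7]
tcp_rot: [-3.14, -0.001, 1.547]
contact_force: [-0.3, 0.9, -0.3]
grip_width: 50.5
finger_force: 0.0
blue (2505, array([309.5, 298.3]), array([309. , 297.5]), array([ 25., 102.]), 90.0) [ 497.7 -309.3   17. ]
blue (3250, array([307.4, 371.2]), array([299.5, 367.5]), array([ 35., 121.]), 90.0) [ 493.5 -384.2   17. ]
white (6381, array([ 38.2, 134.9]), array([ 38.4, 138.7]), array([286.3,  24.4]), 79.8) [ 276.2 -158.7   17. ]
white (1300, array([47. , 40.9]), array([51.3, 49.1]), array([108.1,  18.6]), 73.1) [296.8 -87.1  17. ]
white (171, array([614.9,   1.6]), array([616.5,   2. ]), array([ 4., 45.]), 90.0) [740.7 -69.5  17. ]
white (4682, array([623.2, 115.1]), array([619. , 109.5]), array([165.,  40.]), 90.0) [ 760.2 -154.1   17. ]
white (232, array([550. , 112.6]), array([549.9, 110.4]), array([ 8., 62.]), 6.2) [ 699.9 -150.7   17. ]
white (3653, array([440. , 184.8]), array([440.5, 178.5]), array([ 34.5, 123.9]), 3.6) [ 612.4 -207.9   17. ]
white (3573, array([194.5, 197.1]), array([193.8, 190.7]), array([123.2,  34.1]), 82.2) [ 401.2 -213.6   17. ]
white (3365, array([320.6, 208.8]), array([320.3, 202.6]), array([121.4,  32.5]), 87.6) [ 509.8 -226.3   17. ]
white (4642, array([584.3, 266.1]), array([582.4, 270.3]), array([129.6,  52.3]), 14.6) [ 745.6 -283.9   17. ]
white (868, array([282.5, 355.3]), array([289.5, 356. ]), array([12., 85.]), 90.0) [ 470.3 -366.7   17. ]
white (673, array([630.1, 368.7]), array([629.9, 369.3]), array([19.2, 41.4]), 11.3) [ 803.3 -388.5   17. ]
white (455, array([380.4, 379.9]), array([380.5, 379.5]), array([41., 11.]), -0.0) [ 563.8 -395.3   17. ]
```

View pics/w7.png

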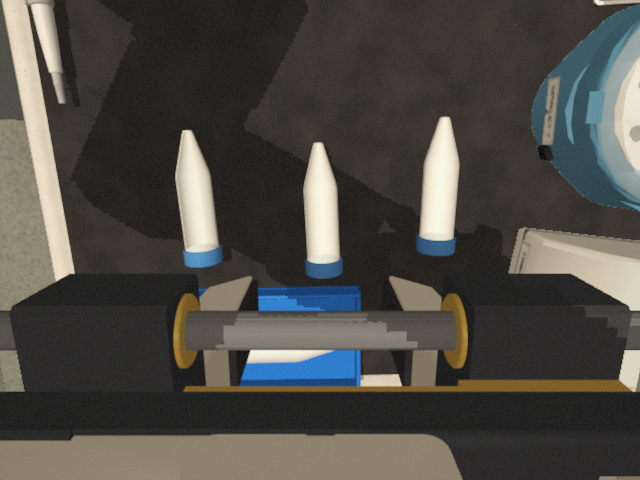

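All three tubes show, tip to cap end: (188,131)–(203,264), (318,143)–(324,276) and (445,117)–(435,254).

```bash
python3 - <<'E'
from h import *
c=np.load("w7.npy",allow_pickle=True).item()
for a,b in(((188,131),(203,262)),((318,143),(324,274)),((445,117),(435,252))):
    A=onz(c,a,17);B=onz(c,b,17);v=A-B;print(A.round(1),B.round(1),"L",np.linalg.norm(v).round(1),"mid",((A+B)/2).round(1),"yaw",np.arctan2(v[1],v[0]).round(3))
E
```

```text
[ 401.2 -158.4   17. ] [ 403.1 -272.2   17. ] L 113.8 mid [ 402.2 -215.3   17. ] yaw 1.588
[ 508.9 -170.6   17. ] [ 511.5 -286.1   17. ] L 115.5 mid [ 510.2 -228.3   17. ] yaw 1.593
[ 613.9 -152.2   17. ] [ 610.8 -267.6   17. ] L 115.5 mid [ 612.4 -209.9   17. ] yaw 1.544
```

```bash
python3 -m crank '[[0.001,0.001,0.05,0,0,-0.046],[0,0,0.06,0,0,0],[0,0,0.05,0,0,0],[0,0,0.03,0,0,0],[0,0,0.01,0,0,0]]' 55;python3 -m crank '[[0,0,0.007,0,0,0],[0,0,0,0,0,0],[0,0,0,0,0,0]]';python3 -m crank '[[0,0,0,0,0,0],[0,0,0,0,0,0],[0,0,0,0,0,0],[0,0,0,0,0,0]]' 0
```

```text
time: 23.12
tool_pos: [509.4, -227.6, 14.8]
tcp_rot: [-3.139, -0.002, 1.595]
contact_force: [-0.2, -0.5, 1.5]
grip_width: 50.5
finger_force: 0.0
time: 23.5
tool_pos: [511.2, -228.7, 10.9]
tcp_rot: [3.14, 0.001, 1.596]
contact_force: [1.0, 0.4, -0.3]
grip_width: 50.5
finger_force: 0.0
time: 24.0
tool_pos: [510.6, -228.4, 10.1]
tcp_rot: [3.141, 0.0, 1.596]
contact_force: [-0.4, 0.6, 4.8]
grip_width: 33.1
finger_force: 30.0
```

```bash
python3 -m crank '[[0,0,-0.03,0,0,0],[0,0,-0.06,0,0,0],[0,0,-0.06,0,0,0],[0,0,-0.03,0,0,0.049],[0.037,0.0075,0,0,0,0]]';python3 -m crank '[[0.055,0.011,0,0,0,0],[0.055,0.011,0,0,0,0],[0.055,0.011,0,0,0,0],[0.055,0.011,0,0,0,0],[0.055,0.011,0,0,0,0]]';python3 -m crank '[[0.055,0.01,0,0,0,0],[0.03,0.005,0,0,0,0],[0,0,0,0,0,0],[0,0,0,0,0,0]]'; python3 - <<'E'
from h import *
c=cam("wrist");np.save("w8.npy",c,allow_pickle=True);cv2.imwrite("pics/w8.png",c["img"])
E
```

```text
time: 24.62
tool_pos: [520.0, -193.5, 192.5]
tcp_rot: [3.136, 0.003, 1.543]
contact_force: [0.8, 1.4, -0.8]
grip_width: 33.4
finger_force: 30.0
time: 25.25
tool_pos: [580.5, 84.0, 189.4]
tcp_rot: [-3.141, 0.0, 1.547]
contact_force: [1.7, -0.2, -0.8]
grip_width: 33.2
finger_force: 30.0
time: 25.75
tool_pos: [597.2, 166.1, 189.3]
tcp_rot: [-3.141, 0.001, 1.547]
contact_force: [-0.1, 1.2, -0.4]
grip_width: 33.5
finger_force: 30.0
```

View pics/w8.png

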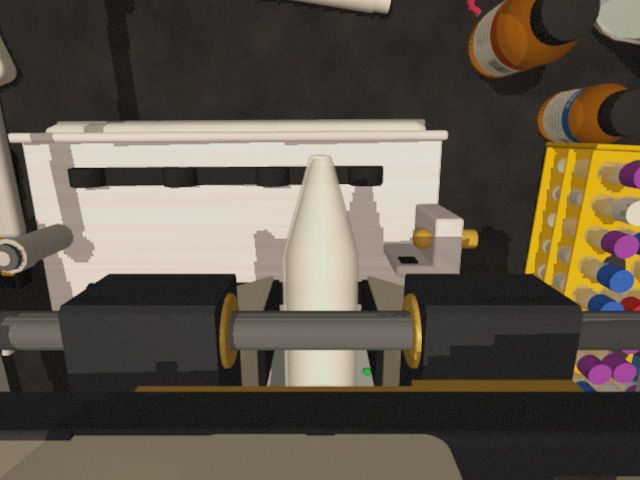

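The tube tip is at (320,157), midway between the third and fourth teeth (272 and about 367). I check the finger clearance to the catch, whose near edge is at (385,260).

```bash
python3 - <<'E'
from h import *
c=np.load("w8.npy",allow_pickle=True).item()
for u in(87,180,272,367):print(onz(c,(u,172),86).round(1))
for p,z in(((385,250),72),((385,250),108),((398,272),108),((416,206),124),((432,248),124),((460,214),124)):print(p,z,onz(c,p,z).round(1))
E
```

```text
[453.4 212.   86. ]
[511.3 210.7  86. ]
[568.5 209.3  86. ]
[627.6 208.   86. ]
(385, 250) 72 [641.8 153.2  72. ]
(385, 250) 108 [636.2 163.5 108. ]
(398, 272) 108 [644.3 149.5 108. ]
(416, 206) 124 [650.2 192.5 124. ]
(432, 248) 124 [659.9 168.6 124. ]
(460, 214) 124 [674.3 187.5 124. ]
```

```bash
python3 -m crank '[[0,0,0.03,0,0,0],[0,0,0.035,0,0,0],[0,0,0.02,0,0,0],[0,0,0.01,0,0,0],[0,0,0,0,0,0]]';python3 -m crank '[[0,0,0.007,0,0,0],[0,0,0.003,0,0,0],[0,0,0,0,0,0],[0,0,0,0,0,0]]'
```

```text
time: 26.42
tool_pos: [597.4, 165.9, 94.6]
tcp_rot: [-3.141, 0.0, 1.546]
contact_force: [0.1, -0.0, 1.0]
grip_width: 33.2
finger_force: 30.0
time: 26.92
tool_pos: [597.6, 166.9, 84.9]
tcp_rot: [3.141, 0.0, 1.547]
contact_force: [-0.1, 0.6, -0.8]
grip_width: 33.3
finger_force: 30.0
```

```bash
python3 -m crank '[[0,0,0.002,0,0,0],[0,0,0.001,0,0,0],[0,0,0,0,0,0]]';python3 -m crank '[[0,0,0,0,0,0],[0,0,0,0,0,0]]' 40;python3 -m crank '[[0,0,-0.01,0,0,0],[0,0,-0.04,0,0,0],[0,0,-0.06,0,0,0],[0,0,-0.02,0,0,0],[0,0,0,0,0,0]]';python3 - <<'E'
from h import *
c=cam("wrist");np.save("w9.npy",c,allow_pickle=True);cv2.imwrite("pics/w9.png",c["img"])
t=cam("top");cv2.imwrite("pics/t9.png",t["img"])
for col in("blue",):
    for b in blobs(c["img"],col,100):print(col,b,onz(c,b[1],88).round(1))
    for b in blobs(t["img"],col,15):
        w=onz(t,b[1],17)
        if 300<w[0]<700 and -300<w[1]<250:print("t",b[0],b[1],w.round(1))
E
```

```text
time: 27.3
tool_pos: [597.5, 166.8, 82.1]
tcp_rot: [3.141, 0.0, 1.547]
contact_force: [-1.6, 0.8, 3.8]
grip_width: 33.0
finger_force: 30.0
time: 27.55
tool_pos: [597.5, 166.7, 81.5]
tcp_rot: [-3.142, 0.0, 1.547]
contact_force: [-1.0, 0.2, 1.1]
grip_width: 36.9
finger_force: 0.0
time: 28.18
tool_pos: [598.4, 166.9, 214.1]
tcp_rot: [3.137, -0.001, 1.547]
contact_force: [-0.0, -0.0, -1.5]
grip_width: 36.5
finger_force: 0.0
blue (501, array([619.7, 237.3]), array([618.6, 237.7]), array([29.6, 20.9]), 16.7) [811.  156.8  88. ]
blue (556, array([586.8, 267. ]), array([586.6, 267.2]), array([31. , 21.2]), 21.8) [790.6 135.3  88. ]
blue (344, array([580.9, 292.6]), array([580.3, 292.1]), array([29.9, 13.3]), 29.7) [789.  115.7  88. ]
blue (468, array([317.7, 302.1]), array([318. , 299.5]), array([19., 44.]), 90.0) [596.4 113.2  88. ]
t 45 [392.  224.7] [ 608.7 -262.8   17. ]
t 36 [260.3 226.1] [602.  125.4  17. ]
t 46 [394.3 295.3] [ 401.3 -268.3   17. ]
```

```bash
python3 -m crank '[[-0.045,0.003,0,0,0,0],[-0.058,0.0035,0,0,0,0],[-0.058,0.0035,0,0,0,0],[-0.058,0.0035,0,0,0,0],[-0.058,0.0035,0,0,0,0]]' 55;python3 -m crank '[[-0.058,0.0035,0,0,0,0],[-0.0415,0.0025,0,0,0,0],[0,0,0,0,0,0],[0,0,0,0,0,0]]'; python3 - <<'E'
from h import *
c=cam("wrist");cv2.imwrite("pics/w10.png",c["img"])
m=blobs(c["img"],"white",1500)+blobs(c["img"],"blue",200)
for b in m:print(b,onz(c,b[1],17).round(1))
h=cv2.cvtColor(c["img"],cv2.COLOR_BGR2HSV)
m=cv2.inRange(h,(0,0,110),(180,70,255))|cv2.inRange(h,(100,150,60),(125,255,255));m[270:]=0
n,l,s,ce=cv2.connectedComponentsWithStats(m)
for i in range(1,n):
    if 2500<s[i,4]<9000:
        y,x=np.nonzero(l==i);a=(x[y<y.min()+4].mean(),y.min());b=(x[y>y.max()-6].mean(),y.max()-2)
        A=onz(c,a,17);B=onz(c,b,17);v=A-B;print(np.round(a),np.round(b),"L",np.linalg.norm(v).round(1),"mid",((A+B)/2).round(1),"yaw",np.arctan2(v[1],v[0]).round(3))
E
```

```text
time: 28.9
tool_pos: [606.9, -112.2, 209.6]
tcp_rot: [-3.138, -0.001, 1.547]
contact_force: [0.9, -0.5, -1.1]
grip_width: 50.4
finger_force: 0.0
time: 29.4
tool_pos: [610.9, -209.4, 210.1]
tcp_rot: [-3.139, -0.002, 1.547]
contact_force: [-0.8, 0.1, -0.1]
grip_width: 50.7
finger_force: 0.0
(35103, array([552.3, 126.8]), array([549.1, 125.6]), array([193.5, 233.3]), 6.9) [ 801.5 -142.4   17. ]
(2425, array([564.4,   7.3]), array([561.5,   8. ]), array([ 16., 155.]), 90.0) [800.8 -54.4  17. ]
(3368, array([321.3, 212. ]), array([321., 206.]), array([122.,  32.]), 90.0) [ 611.9 -208.4   17. ]
(3668, array([ 76.9, 221.9]), array([ 75.6, 215.9]), array([119.2,  36.9]), 78.7) [ 400.9 -212.1   17. ]
(316, array([321.6, 273.5]), array([321.4, 272.6]), array([19.2, 36.4]), 86.7) [ 610.9 -263.8   17. ]
(441, array([249.5, 371. ]), array([248., 368.]), array([34., 18.]), 90.0) [ 540.4 -359.5   17. ]
[322. 144.] [322. 267.] L 106.2 mid [ 612.2 -204.7   17. ] yaw 1.548
[ 65. 158.] [ 86. 267.] L 95.1 mid [ 401.3 -205.5   17. ] yaw 1.593
```

```bash
python3 - <<'E'
from h import *
a=np.load("w7.npy",allow_pickle=True).item();b=cam("wrist");np.save("w10.npy",b,allow_pickle=True)
for n,c in(("w7",a),("w10",b)):
    h=cv2.cvtColor(c["img"],cv2.COLOR_BGR2HSV);m=cv2.inRange(h,(90,60,40),(112,255,255));m[260:]=0
    k,l,s,ce=cv2.connectedComponentsWithStats(m)
    for i in range(1,k):
        if s[i,4]>1500:
            y,x=np.nonzero(l==i);print(n,s[i],"leftmost",x.min(),y[x==x.min()].mean(), "lowest",x[y==y.max()].mean(),y.max())
            for z in(0,50,100,140):print(z,onz(c,(x.min(),y[x==x.min()].mean()),z).round())
s=cam("side");h=cv2.cvtColor(s["img"],cv2.COLOR_BGR2HSV);m=cv2.inRange(h,(90,60,40),(112,255,255))
k,l,st,ce=cv2.connectedComponentsWithStats(m)
for i in range(1,k):
    if st[i,4]>500:print("side",st[i],ce[i].round())
for p in((380,290),(383,315),(384,368),(386,325)):
    print(p,[onz(s,p,z).round().tolist() for z in(0,60,100)])
E
```

```text
w7 [ 531    4  109  207 9776] leftmost 531 112.0 lowest 638.0 210
0 [ 692. -149.    0.]
50 [ 668. -151.   50.]
100 [ 644. -153.  100.]
140 [ 625. -155.  140.]
w10 [ 422   24  124  215 4404] leftmost 422 173.5 lowest 504.5 238
0 [ 701. -179.    0.]
50 [ 689. -174.   50.]
100 [ 677. -169.  100.]
140 [ 668. -165.  140.]
side [ 379  278   73   43 1014] [408. 305.]
side [ 233  358   87   53 3292] [278. 385.]
(380, 290) [[701.0, -100.0, 0.0], [690.0, -156.0, 60.0], [682.0, -193.0, 100.0]]
(383, 315) [[698.0, -178.0, 0.0], [687.0, -228.0, 60.0], [680.0, -262.0, 100.0]]
(384, 368) [[683.0, -318.0, 0.0], [673.0, -359.0, 60.0], [666.0, -386.0, 100.0]]
(386, 325) [[701.0, -207.0, 0.0], [690.0, -255.0, 60.0], [683.0, -288.0, 100.0]]
```

```bash
python3 - <<'E'
from h import *
t=cam("top");s=cam("side")
P,e=two(t,(356,168),s,(418,286));print("lid",P.round(),e.round(1))
for z in(0,60,90,110):
    print(z,[onz(t,p,z).round().tolist() for p in((329,168),(356,196),(337,187),(389,200),(430,203))])
b=np.load("w10.npy",allow_pickle=True).item()
cv2.imwrite("pics/w10.png",b["img"])
E
```

```text
lid [ 771. -153.   66.] 7.3
0 [[781.0, -76.0, 0.0], [696.0, -158.0, 0.0], [723.0, -101.0, 0.0], [685.0, -257.0, 0.0], [677.0, -380.0, 0.0]]
60 [[768.0, -75.0, 60.0], [687.0, -153.0, 60.0], [712.0, -98.0, 60.0], [676.0, -248.0, 60.0], [668.0, -367.0, 60.0]]
90 [[761.0, -74.0, 90.0], [682.0, -151.0, 90.0], [707.0, -97.0, 90.0], [671.0, -244.0, 90.0], [663.0, -361.0, 90.0]]
110 [[757.0, -74.0, 110.0], [678.0, -149.0, 110.0], [703.0, -96.0, 110.0], [668.0, -241.0, 110.0], [660.0, -356.0, 110.0]]
```

View pics/w10.png

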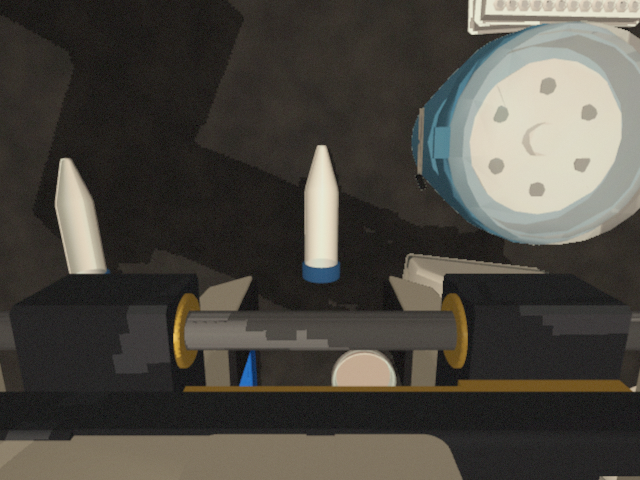

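The view shows tube tip (322,146) and cap end (321,281). The centrifuge is low (lid about 66 mm) and the device's corner is at (408,258). I'll tilt the gripper about the tube's axis for clearance to its body.

```bash
python3 -m crank '[[0.006,0,0,-0.15,0,0],[0,-0.0072,0.05,0,0,0],[0,-0.0072,0.05,0,0,0],[0,-0.0072,0.05,0,0,0],[0,0,0,0,0,0]]' 50;python3 -m crank '[[0,-0.0043,0.03,0,0,0],[0,0,0,0,0,0],[0,0,0,0,0,0]]'
```

```text
time: 30.28
tool_pos: [610.1, -202.3, 56.4]
tcp_rot: [2.999, -0.004, 1.548]
contact_force: [0.2, -0.3, 0.1]
grip_width: 45.7
finger_force: 0.0
time: 30.65
tool_pos: [614.2, -204.6, 32.4]
tcp_rot: [2.988, 0.002, 1.547]
contact_force: [0.2, -0.2, 1.0]
grip_width: 45.7
finger_force: 0.0
```

```bash
python3 -m crank '[[0.001,-0.003,0.012,0,0,0],[0,-0.0015,0.0065,0,0,0],[0,0,0,0,0,0],[0,0,0,0,0,0]]';python3 -m crank '[[0,0,0,0,0,0],[0,0,0,0,0,0],[0,0,0,0,0,0],[0,0,0,0,0,0]]' 0
```

```text
time: 31.15
tool_pos: [611.3, -203.3, 10.9]
tcp_rot: [2.992, 0.0, 1.547]
contact_force: [-0.2, 0.3, 1.2]
grip_width: 45.8
finger_force: 0.0
time: 31.65
tool_pos: [611.6, -203.4, 11.4]
tcp_rot: [2.991, 0.001, 1.547]
contact_force: [-0.9, 0.0, 3.3]
grip_width: 35.4
finger_force: 29.1
```

```bash
python3 -m crank '[[0,0,0,0,0,0],[0,0.0045,-0.03,0,0,0],[0,0.0075,-0.05,0,0,0],[0,0.0075,-0.05,0.15,0,0],[0,0,-0.05,0,0,0]]';python3 -m crank '[[0,0,0,0,0,0],[0,0,0,0,0,0]]'; python3 - <<'E'
from h import *
b=cam("wrist")
for col in("white","blue"):
    for q in blobs(b["img"],col,300):print(col,q)
s=cam("side")
for q in blobs(s["img"],"blue",60):
    w=onz(s,q[1],17)
    if w[1]<-150 and w[0]<700:print(q[:2],w.round())
E
```

```text
time: 32.28
tool_pos: [611.0, -202.7, 184.7]
tcp_rot: [3.124, -0.003, 1.55]
contact_force: [0.9, 0.1, -1.3]
grip_width: 34.9
finger_force: 28.8
time: 32.52
tool_pos: [609.9, -202.7, 183.2]
tcp_rot: [3.123, -0.003, 1.549]
contact_force: [0.6, -0.7, -1.1]
grip_width: 35.6
finger_force: 28.8
white (35788, array([559.4, 139.4]), array([550.5, 131.5]), array([177., 263.]), 0.0)
white (2587, array([569.3,   8.4]), array([566. ,   9.5]), array([ 19., 146.]), 90.0)
white (4549, array([ 52.4, 239.6]), array([ 51.4, 233.2]), array([133. ,  41.3]), 77.5)
white (7232, array([317.8, 254.9]), array([318. , 242.5]), array([135.,  72.]), 90.0)
white (2619, array([320.2, 368. ]), array([329.5, 368. ]), array([36., 91.]), 90.0)
white (492, array([589., 363.]), array([588.3, 362.6]), array([18.5, 30.6]), 15.9)
blue (332, array([ 57.1, 370.3]), array([ 57. , 370.5]), array([42.4,  8.2]), 80.2)
(176, array([250. , 346.8])) [ 405. -268.   17.]
(3259, array([277.6, 385.1])) [ 466. -362.   17.]
```

```bash
python3 -m crank '[[0.04,-0.0085,0,0.018,0,0],[0.056,-0.0121,0,0,0,0],[0.056,-0.0121,0,0,0,0],[0.056,-0.0121,0,0,0,0],[0.056,-0.0121,0,0,0,0]]';python3 -m crank '[[0.056,-0.0121,0,0,0,0],[0.054,-0.012,0,0,0,0],[0,0,0,0,0,0],[0,0,0,0,0,0]]'; python3 - <<'E'
from h import *
c=cam("wrist");cv2.imwrite("pics/w11.png",c["img"]);np.save("w11.npy",c,allow_pickle=True)
h=cv2.cvtColor(c["img"],cv2.COLOR_BGR2HSV);d=cv2.inRange(h,(0,0,0),(180,255,60));d[:165]=0;d[190:]=0
for r in(170,176,182):
    x=np.nonzero(d[r])[0];print(r,[(q[0],q[-1]) for q in np.split(x,np.nonzero(np.diff(x)>3)[0]+1) if len(q)>4])
w=cv2.inRange(h,(0,0,110),(180,70,255))
E
```

```text
time: 33.25
tool_pos: [558.3, 63.7, 183.2]
tcp_rot: [3.141, -0.002, 1.549]
contact_force: [0.1, 0.8, -0.6]
grip_width: 35.4
finger_force: 28.8
time: 33.75
tool_pos: [537.5, 172.2, 183.8]
tcp_rot: [3.14, -0.001, 1.55]
contact_force: [0.2, -0.3, 0.2]
grip_width: 35.4
finger_force: 28.8
170 [(np.int64(72), np.int64(84)), (np.int64(536), np.int64(619))]
176 [(np.int64(72), np.int64(85)), (np.int64(160), np.int64(307)), (np.int64(330), np.int64(405)), (np.int64(434), np.int64(476)), (np.int64(535), np.int64(617))]
182 [(np.int64(73), np.int64(86)), (np.int64(160), np.int64(304)), (np.int64(332), np.int64(403)), (np.int64(435), np.int64(475)), (np.int64(534), np.int64(616))]
```

```bash
python3 -m crank '[[0,0,0.03,0,0,0],[0,0,0.035,0,0,0],[0,0,0.015,0,0,0],[0,0,0.008,0,0,0],[0,0,0,0,0,0]]';python3 -m crank '[[0,0,0.007,0,0,0],[0,0,0.003,0,0,0],[0,0,0,0,0,0],[0,0,0,0,0,0]]'
```

```text
time: 34.42
tool_pos: [538.6, 172.4, 97.1]
tcp_rot: [3.138, -0.002, 1.548]
contact_force: [-0.0, -0.3, -0.0]
grip_width: 35.4
finger_force: 28.8
time: 34.92
tool_pos: [538.3, 172.9, 87.1]
tcp_rot: [3.138, -0.002, 1.549]
contact_force: [0.0, 1.3, -0.2]
grip_width: 35.5
finger_force: 28.8
```

```bash
python3 -m crank '[[0,0,0.0025,0,0,0],[0,0,0.001,0,0,0],[0,0,0,0,0,0],[0,0,0,0,0,0]]';python3 -m crank '[[0,0,0,0,0,0],[0,0,0,0,0,0]]' 44;python3 -m crank '[[0,0,-0.01,0,0,0],[0,0,-0.04,0,0,0],[0,0,-0.06,0,0,0],[0,0,-0.02,0,0,0],[0,0,0,0,0,0]]';python3 - <<'E'
from h import *
c=cam("wrist");np.save("w12.npy",c,allow_pickle=True);cv2.imwrite("pics/w12.png",c["img"])
t=cam("top");s=cam("side")
for b in blobs(c["img"],"blue",100):print(b,onz(c,b[1],88).round(1))
for n,k in(("t",t),("s",s)):
    for b in blobs(k["img"],"blue",15):
        w=onz(k,b[1],17)
        if 300<w[0]<700 and -300<w[1]<250:print(n,b[0],b[1],w.round(1),onz(k,b[1],89).round(1))
E
```

```text
time: 35.42
tool_pos: [538.3, 173.0, 84.5]
tcp_rot: [3.138, -0.002, 1.549]
contact_force: [-4.5, -0.5, 8.5]
grip_width: 35.1
finger_force: 29.1
time: 35.67
tool_pos: [538.3, 172.8, 83.3]
tcp_rot: [3.138, -0.002, 1.549]
contact_force: [-0.2, -0.3, 0.4]
grip_width: 40.1
finger_force: 0.0
time: 36.3
tool_pos: [538.7, 172.7, 215.6]
tcp_rot: [3.134, -0.003, 1.549]
contact_force: [-0.3, 0.3, -1.6]
grip_width: 40.4
finger_force: 0.0
(145, array([618.3, 133.3]), array([619.4, 134.9]), array([30.6,  9.4]), 78.7) [741.1 234.8  88. ]
(184, array([314.6, 306.1]), array([314.5, 302.5]), array([43., 13.]), -0.0) [534.8 115.6  88. ]
(252, array([630. , 377.7]), array([628.5, 378.6]), array([15.7, 22.2]), 11.3) [778.8  49.7  88. ]
t 36 [260.3 226.1] [602.  125.4  17. ] [594.5 118.2  89. ]
t 35 [260.3 247.7] [538.4 124.5  17. ] [533.7 117.3  89. ]
t 46 [394.3 295.3] [ 401.3 -268.3   17. ] [ 402.8 -257.7   89. ]
s 91 [309.2 207.5] [536.4 208.6  17. ] [536.6 114.2  89. ]
s 94 [332.8 206.9] [603.3 208.7  17. ] [597.9 114.4  89. ]
s 175 [250.  346.8] [ 405.3 -268.    17. ] [ 416.5 -322.3   89. ]
```

```bash
python3 -m crank '[[-0.045,-0.0147,0,0,0,0],[-0.0555,-0.0182,0,0,0,0],[-0.0555,-0.0182,0,0,0,0],[-0.0555,-0.0182,0,0,0,0],[-0.0555,-0.0182,0,0,0,0]]' 55;python3 -m crank '[[-0.0555,-0.0182,0,0,0,-0.039],[-0.0555,-0.0182,0,0,0,0],[-0.013,-0.0043,0,0,0,0],[0,0,0,0,0,0],[0,0,0,0,0,0]]'; python3 - <<'E'
from h import *
c=cam("wrist");cv2.imwrite("pics/w13.png",c["img"])
for col in("white","blue"):
    for b in blobs(c["img"],col,200):
        w=onz(c,b[1],17)
        if 350<w[0]<450:print(col,b,w.round(1))
E
```

```text
time: 37.08
tool_pos: [443.1, -93.8, 211.3]
tcp_rot: [3.141, -0.003, 1.549]
contact_force: [0.1, -1.8, -0.4]
grip_width: 50.3
finger_force: 0.0
time: 37.7
tool_pos: [404.0, -215.0, 211.7]
tcp_rot: [3.139, -0.003, 1.589]
contact_force: [0.1, -0.4, -0.4]
grip_width: 50.3
finger_force: 0.0
white (3585, array([316.6, 211.7]), array([316.4, 205.5]), array([123.1,  33.6]), 89.2) [ 401.8 -213.7   17. ]
blue (663, array([337.6, 305.6]), array([339., 305.]), array([ 8., 86.]), 90.0) [ 422.5 -300.2   17. ]
blue (1377, array([326.1, 372.8]), array([348. , 367.5]), array([ 35., 106.]), 90.0) [ 413.5 -369.    17. ]
```

```bash
python3 -m crank '[[-0.0005,-0.002,0.05,0,0,0],[0,0,0.06,0,0,0],[0,0,0.05,0,0,0],[0,0,0.025,0,0,0],[0,0,0.01,0,0,0]]' 55;python3 -m crank '[[0,0,0.006,0,0,0],[0,0,0,0,0,0],[0,0,0,0,0,0]]';python3 -m crank '[[0,0,0,0,0,0],[0,0,0,0,0,0],[0,0,0,0,0,0],[0,0,0,0,0,0]]' 0
```

```text
time: 38.38
tool_pos: [402.3, -215.0, 16.0]
tcp_rot: [3.14, -0.003, 1.59]
contact_force: [-0.7, -0.6, -0.5]
grip_width: 50.4
finger_force: 0.0
time: 38.75
tool_pos: [403.0, -216.9, 12.1]
tcp_rot: [3.137, -0.001, 1.588]
contact_force: [0.0, 0.3, 0.6]
grip_width: 50.5
finger_force: 0.0
time: 39.25
tool_pos: [402.6, -216.7, 11.6]
tcp_rot: [3.138, -0.001, 1.588]
contact_force: [-1.4, -0.5, 5.5]
grip_width: 33.2
finger_force: 30.0
```

```bash
python3 -m crank '[[0,0,-0.03,0,0,0],[0,0,-0.06,0,0,0],[0,0,-0.06,0,0,0],[0,0,-0.03,0,0,0.041],[0.037,0.0063,0,0,0,0]]';python3 -m crank '[[0.055,0.0094,0,0,0,0],[0.055,0.0094,0,0,0,0],[0.055,0.0094,0,0,0,0],[0.055,0.0094,0,0,0,0],[0.055,0.0094,0,0,0,0]]';python3 -m crank '[[0.055,0.0094,0,0,0,0],[0.02,0.0034,0,0,0,0],[0,0,0,0,0,0],[0,0,0,0,0,0]]'; python3 - <<'E'
from h import *
c=cam("wrist");cv2.imwrite("pics/w14.png",c["img"]);np.save("w14.npy",c,allow_pickle=True)
h=cv2.cvtColor(c["img"],cv2.COLOR_BGR2HSV);d=cv2.inRange(h,(0,0,0),(180,255,60))
for r in(150,170,176,182):
    x=np.nonzero(d[r])[0];print(r,[(int(q[0]),int(q[-1])) for q in np.split(x,np.nonzero(np.diff(x)>3)[0]+1) if len(q)>4])
E
```

```text
time: 39.88
tool_pos: [410.4, -181.9, 193.8]
tcp_rot: [3.133, 0.002, 1.543]
contact_force: [0.1, 0.3, -1.2]
grip_width: 33.3
finger_force: 29.9
time: 40.5
tool_pos: [462.6, 95.6, 191.9]
tcp_rot: [3.139, -0.002, 1.547]
contact_force: [0.8, -0.1, -0.4]
grip_width: 33.0
finger_force: 29.9
time: 41.0
tool_pos: [476.8, 167.7, 191.9]
tcp_rot: [3.139, -0.001, 1.547]
contact_force: [-1.5, -0.2, -0.6]
grip_width: 33.5
finger_force: 29.9
150 [(73, 200), (624, 639)]
170 [(76, 80), (153, 202), (256, 302), (336, 401), (429, 498), (530, 566), (620, 639)]
176 [(77, 81), (153, 202), (256, 300), (337, 398), (430, 495), (531, 565), (619, 639)]
182 [(77, 203), (256, 299), (339, 385), (440, 472), (534, 563), (618, 639)]
```

```bash
python3 -m crank '[[0,0,0.035,0,0,0],[0,0,0.035,0,0,0],[0,0,0.018,0,0,0],[0,0,0.008,0,0,0],[0,0,0,0,0,0]]';python3 -m crank '[[0,0,0.006,0,0,0],[0,0,0.003,0,0,0],[0,0,0,0,0,0],[0,0,0,0,0,0]]'
```

```text
time: 41.68
tool_pos: [477.5, 168.0, 96.3]
tcp_rot: [3.139, -0.002, 1.546]
contact_force: [0.4, 0.0, 0.4]
grip_width: 33.3
finger_force: 29.9
time: 42.18
tool_pos: [477.6, 168.7, 87.4]
tcp_rot: [3.138, -0.002, 1.547]
contact_force: [0.2, 0.6, -0.6]
grip_width: 33.0
finger_force: 29.9
```

```bash
python3 -m crank '[[0,0,0.003,0,0,0],[0,0,0.0005,0,0,0],[0,0,0,0,0,0],[0,0,0,0,0,0]]';python3 -m crank '[[0,0,0,0,0,0],[0,0,0,0,0,0]]' 44;python3 -m crank '[[0,0,-0.01,0,0,0],[0,0,-0.04,0,0,0],[0,0,-0.06,0,0,0],[0,0,-0.02,0,0,0],[0,0,0,0,0,0]]';python3 - <<'E'
from h import *
c=cam("wrist");np.save("w15.npy",c,allow_pickle=True);cv2.imwrite("pics/w15.png",c["img"])
t=cam("top");s=cam("side")
for n,k in(("t",t),("s",s)):
    for b in blobs(k["img"],"blue",15):
        w=onz(k,b[1],17)
        if 300<w[0]<700 and -300<w[1]<250:print(n,b[0],b[1],onz(k,b[1],89).round(1))
E
```

```text
time: 42.68
tool_pos: [477.5, 168.6, 83.7]
tcp_rot: [3.138, -0.002, 1.547]
contact_force: [0.1, -0.2, -0.4]
grip_width: 33.2
finger_force: 29.9
time: 42.92
tool_pos: [477.6, 168.6, 83.8]
tcp_rot: [3.138, -0.002, 1.547]
contact_force: [-0.4, 0.5, -0.4]
grip_width: 40.1
finger_force: 0.0
time: 43.55
tool_pos: [478.0, 168.6, 215.8]
tcp_rot: [3.134, -0.003, 1.547]
contact_force: [0.6, 0.2, 0.1]
grip_width: 40.3
finger_force: 0.0
t 35 [260.2 226. ] [594.8 118.5  89. ]
t 35 [260.3 247.7] [533.7 117.3  89. ]
t 32 [258.8 268.5] [475.6 120.7  89. ]
s 92 [287.2 207.3] [479.5 117.4  89. ]
s 90 [309.3 207.5] [536.9 114.2  89. ]
s 95 [333. 207.] [598.4 113.9  89. ]
```

View pics/w15.png

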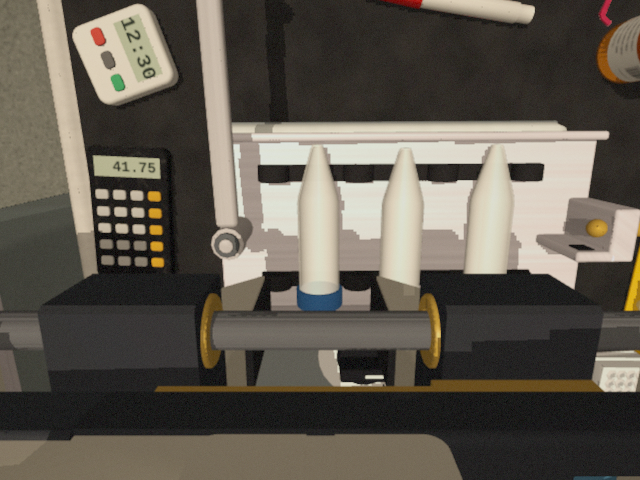

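All three blue tubes sit between the teeth (tips at 318, 404 and 497; about 147), and the bar is parked clear at the left. Now I close the keeper.

```bash
python3 -m crank '[[0.047,-0.0155,0,0,0,0],[0.048,-0.0155,0,0,0,0],[0.048,-0.0155,0,0,0,0],[0.047,-0.0155,0,0,0,-0.03],[0,0,0,0,0,0]]' 55;python3 -m crank '[[0,0,0,0,0,0],[0,0,0,0,0,0]]'
```

```text
time: 44.32
tool_pos: [417.7, 362.0, 211.9]
tcp_rot: [3.141, -0.001, 1.582]
contact_force: [0.2, -1.3, -0.0]
grip_width: 50.2
finger_force: 0.0
time: 44.58
tool_pos: [420.0, 358.5, 213.4]
tcp_rot: [3.139, -0.001, 1.575]
contact_force: [0.2, -0.2, -0.1]
grip_width: 50.5
finger_force: 0.0
```

```bash
python3 -m crank '[[0.001,0.001,0.035,0,0,0],[0,0,0.03,0,0,0],[0,0,0.015,0,0,0],[0,0,0.004,0,0,0],[0,0,0,0,0,0]]';python3 -m crank '[[0,0,0,0,0,0],[0,0,0,0,0,0],[0,0,0,0,0,0],[0,0,0,0,0,0],[0,0,0,0,0,0]]' 0
```

```text
time: 45.2
tool_pos: [421.5, 360.9, 130.6]
tcp_rot: [3.137, -0.002, 1.577]
contact_force: [-0.4, 0.1, 0.1]
grip_width: 50.1
finger_force: 0.0
time: 45.82
tool_pos: [420.9, 361.0, 130.0]
tcp_rot: [3.138, -0.002, 1.577]
contact_force: [-0.9, 0.5, 0.6]
grip_width: 15.3
finger_force: 30.0
```

```bash
python3 -m crank '[[-0.001,0.0190,0,0,0,0.1],[-0.0021,0.0284,0,0,0,0.15],[-0.0021,0.0284,0,0,0,0.15],[-0.0021,0.0284,0,0,0,0.15],[-0.0021,0.0284,0,0,0,0.15]]';python3 -m crank '[[-0.0021,0.0284,0,0,0,0.15],[-0.0021,0.0284,0,0,0,0.15],[-0.0021,0.0284,0,0,0,0.15],[-0.0021,0.0284,0,0,0,0.15],[0,0,0,0,0,0]]';python3 -m crank '[[-0.0021,0.0284,0,0,0,0.15],[-0.001,0.0152,0,0,0,0.08],[0,0,0,0,0,0]]'
```

```text
time: 46.45
tool_pos: [543.9, 316.0, 129.9]
tcp_rot: [3.141, -0.001, 0.872]
contact_force: [-3.1, -4.5, 2.8]
grip_width: 15.1
finger_force: 30.0
time: 47.08
tool_pos: [605.1, 220.7, 130.0]
tcp_rot: [-3.141, -0.001, 0.274]
contact_force: [-2.3, -0.5, 1.5]
grip_width: 15.4
finger_force: 30.0
time: 47.45
tool_pos: [611.8, 179.5, 130.1]
tcp_rot: [-3.14, -0.003, 0.048]
contact_force: [0.3, -0.5, 0.5]
grip_width: 15.2
finger_force: 30.0
```

```bash
python3 -m crank '[[0,0.007,0,0,0,0.036],[0,0.004,0,0,0,0.02],[0,0.002,0,0,0,0.016],[0,0,0,0,0,0]]';python3 -m crank '[[0,0.003,0,0,0,0],[0,0,0,0,0,0],[0,0,0,0,0,0]]'
```

```text
time: 47.95
tool_pos: [612.0, 166.1, 130.1]
tcp_rot: [-3.141, -0.003, -0.025]
contact_force: [-0.3, -4.0, 1.1]
grip_width: 15.3
finger_force: 30.0
time: 48.32
tool_pos: [612.0, 165.6, 130.1]
tcp_rot: [-3.137, -0.003, -0.024]
contact_force: [-0.3, 5.7, -0.9]
grip_width: 15.3
finger_force: 30.0
```

```bash
python3 -m crank '[[0,0,0,0,0,0],[0,0,0,0,0,0],[0,0,0,0,0,0]]' 50;python3 -m crank '[[0,0,-0.03,0,0,0],[0,0,-0.05,0,0,0],[0,0,-0.02,0,0,0],[-0.05,0.04,0,0,0,0],[-0.045,0.06,0,0,0,0]]';python3 -m crank '[[0,0.02,0,0,0,0],[0,0,0,0,0,0],[0,0,0,0,0,0]]';python3 - <<'E'
from h import *
c=cam("wrist");g=c["img"];cv2.imwrite("pics/w16.png",g)
s=cam("side");t=cam("top")
for col in("red","blue"):
    for n,k in(("s",s),("t",t)):
        for b in blobs(k["img"],col,15):
            w=onz(k,b[1],17)
            if 300<w[0]<760 and -420<w[1]<350:print(n,col,b[0],b[1],w.round())
a=g[165:275,265:380];bb=s["img"][160:270,240:380];d=t["img"][130:320,200:460]
H=500;f=lambda i:cv2.resize(i,(int(i.shape[1]*300/i.shape[0]),300),interpolation=cv2.INTER_CUBIC)
r1=np.hstack([f(a),f(bb)]);r2=f(d);W=max(r1.shape[1],r2.shape[1])
p=lambda i:np.hstack([i,np.zeros((300,W-i.shape[1],3),np.uint8)])
o=np.vstack([p(r1),p(r2)]);print(o.shape);cv2.imwrite("pics/fin.png",o)
E
```

```text
time: 48.7
tool_pos: [612.1, 163.7, 130.1]
tcp_rot: [-3.14, -0.003, -0.025]
contact_force: [0.2, 0.2, 0.4]
grip_width: 40.8
finger_force: 0.0
time: 49.32
tool_pos: [521.9, 76.5, 229.6]
tcp_rot: [-3.14, -0.003, -0.023]
contact_force: [1.1, -1.1, 0.0]
grip_width: 45.6
finger_force: 0.0
time: 49.7
tool_pos: [523.1, 57.4, 229.7]
tcp_rot: [-3.139, -0.004, -0.025]
contact_force: [-0.5, 0.8, -0.1]
grip_width: 45.9
finger_force: 0.0
s red 88 [337.7 180.4] [625. 341.  17.]
s red 32 [311.8 182. ] [546. 335.  17.]
s red 26 [366.  183.4] [709. 321.  17.]
s red 98 [251.7 382.5] [ 415. -354.   17.]
s red 15 [425.1 398.5] [ 749. -401.   17.]
t red 62 [439.7 175.1] [ 758. -406.   17.]
t red 78 [187.3 191.6] [703. 342.  17.]
t red 99 [185.9 247. ] [539. 342.  17.]
t red 39 [423.6 291.5] [ 413. -354.   17.]
s blue 90 [287.3 207.3] [474. 212.  17.]
s blue 89 [309.3 207.3] [537. 210.  17.]
s blue 93 [333.1 206.8] [604. 209.  17.]
s blue 3257 [277.6 385.1] [ 466. -362.   17.]
s blue 137 [409.6 384.1] [ 725. -369.   17.]
t blue 41 [437.8 187.5] [ 721. -400.   17.]
t blue 1575 [421.5 274.6] [ 462. -349.   17.]
t blue 38 [258.5 268.6] [477. 129.  17.]
(600, 694, 3)
```

View pics/fin.png

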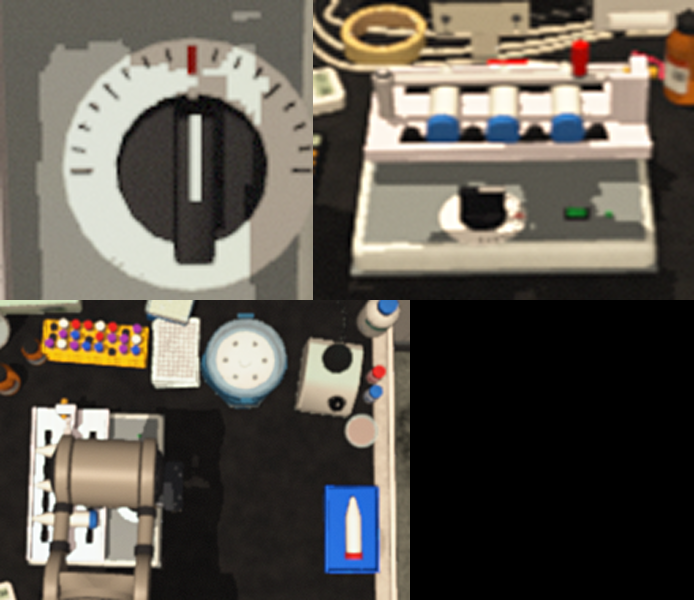

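The dial pointer is on the mark and the handle is back at its shut position: (337.7,180.4) now against (337.6,180.3) before opening. The three tubes are under the bar, the red tube is in the tray, and the bystanders are unmoved.

```bash
python3 -c "
from plant import bot
print(bot.close_job())"
```

```text
the job is handed in; nothing more can be done
None
```

I handed the job in at about 50 s. In the last images the dial is at zero, the red tube lies in the tray, the three blue tubes lie in their channels, and the keeper bar is shut; the hand-in gave no verdict.

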